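Open a hinged plaster mould and hold its lid at the balance point

ROBOT

A 6-joint arm with a two-finger parallel gripper is mounted at the origin on a cart in front of the work surface, level with it; the furniture and walls round the work are solid. World frame = base frame: x ahead of the robot, y to its left, z up, the work surface at z = 0. Lengths are in m, angles in degrees, forces in N, time in s.
With the tool pointing down it reaches from about 0.3 to 0.75 m from the base axis. Payload 8.5 kg.
Tool frame: the origin (TCP) lies between the finger pads; the fingertips stand 8 mm ahead of it and the grasp point (between the pads) lies 11 mm behind it; y points along the fingers, z is the direction in which the jaws open and shut, and the axes are right-handed (so a half turn about y gives the same grasp; the last joint's range is limited). The gripper opens to 85 mm and grips with 20 to 120 N. Pads are 22 mm wide; open, the fingers measure 114 mm over their backs; the gripper's body (76 mm by 85 mm) begins 54 mm behind the grasp point. The pads swing forward as they close: fully open they stand 13 mm farther back than shut.
Start: joints at [50.804, 21.807, 74.336, -0, 83.858, -12.336], TCP at [0.248, 0.491, 0.239] pointing down, gripper open.
Joint ranges: [-178.18, 178.18], [-50.72, 133.34], [12.68, 142.11], [-81.47, 261.47], [9.98, 163.14], [-165.26, 165.26]. Speed limits (degrees/s): [136.94, 136.94, 180, 180, 180, 180].

INTERFACE

Orientations are given as a 3x3 rotation matrix whose columns are the frame's x, y, z axes.
In Python, from rig import env, get_image gives the robot as it stands.
- The arm moves only by the tool move_arm, never from a script. Its argument "targets" is one flat list of numbers, 6 for each row, row after row: the shift along the tool's x, y, z in mm, then the turn, a rotation vector about the tool's x, y, z in rad. A call has exactly 5 rows; each row shifts and turns the commanded pose from where the row before left it, along the tool's axes as they then stand; what a row does not reach is not made up. A row lasts 1/8 s, in which the tool goes at most 62.5 mm and 10.7 degrees, less where a joint would pass 70% of its speed; a pose out of reach is approached as far as the arm can. A call is refused whole if a number of a shift passes 62.5 or a number of a turn 0.188, either way. A call with a gripper value outside its range is refused whole. "hand" is the opening, from -1 (shut) to 1 (fully open), so that 0 is half open, set as the call begins (left out, the last holds). The fingers move at their own pace and stop on an object; "squeeze" is the grip in N (left out, the last holds). Time passes only in rows, so rows that do not move let the fingers close, or fill a call up. It gives the time, the measured TCP pose, the force and the opening at its end, in the units of the state.
- env.observe(): the state, without advancing time (a new reading comes with each control period).
- get_image(name): name is "side" or "top"; returns a dict with "pixels" (400x640x3 uint8, red, green, blue), "z_map" (400x640 float32, m along the optical axis (not along the pixel's ray), 0 where there is no reading), "intrinsics" (3x3 intrinsics, pixels), "R" (3x3) and "t" (3): a world point X has camera coordinates R X + t. Camera axes: x right, y down, z forward; pixel columns grow to the right and rows downward; lengths in m; the calibration is good to about 2 mm. A picture is of the moment at which its call begins.
- env.close_job(): hands the job in, once; it reports no verdict.
The state is a dict: "time_s": time; "q": joint angles; "qvel": joint speeds; "joint_efforts": joint torques, N m; "position": TCP position; "tool_rot": TCP orientation; "ft_force": force on the tool from outside, world axes, zero at the start; "wrist_torque": the same for the moment, N m; "grip_width": finger opening in m.
Only numpy, scipy, OpenCV 4.12 (cv2) and the standard library are available. Lean on these libraries where they do the work, as an engineer would, in place of code of your own. Each camera call takes 0.05 s, during which the arm holds its last target.

TASK

The medallion in the hinged plaster mould has set. Take the spatula, put its tip into the joint that runs across the mould's front and draw it along to free it, slowly, about 3 cm a second, from the left end to the right end, then lay the spatula back down on the bench. Then take the lid by its wooden handle, swing it up gently to the point, a little short of upright, where it balances over its hinge, and finish while still gripping it there, so that it can fall neither way while I lift out the casting; leave the other two tools and the spare star casting where they are.

Things in the scene. Friction and masses are not known exactly. Their poses are not given: they have to be found in the camera images.
- mould: Fixed lower half of the mould: plaster block 110 x 140 mm on a plywood board; 72 mm high with the lid shut. Origin on the bench under its middle; z up, -x its front (handle side, to the robot, yaw up to 17 deg), +y left. Front face at x = -0.055. The joint, 36 mm above the bench, is an open V groove across the front, 12 mm high at the face, 3 mm at its bottom 8 mm deeper; tip goes 3 to 6 mm in.
- seam_left (a point): Where the spatula's pass starts: on the plaster's front face at the middle height of the groove (36 mm above the bench), 14 mm from the groove's left end. Axes as the mould's.
- seam_right (a point): Where the pass ends: on the front face at the middle height of the groove, 14 mm from its right end, 112 mm from seam_left. Axes as the mould's.
- lid_hinge (a point): Middle of the hinge axis at the back of the mould, 36 mm above the bench, 58 mm behind the mould's origin. The axis runs along the mould's y. Axes as the mould's.
- lid (a joint): Angle of the lid (plaster under a plywood board, 0.4 to 0.65 kg), rad: 0 shut, lying flat; grows as the handle rises and swings back, away from the robot; stop at 1.95. The hinge is nearly free: the lid falls shut below its balance point and falls back beyond it. It balances at 1.27 rad (73 deg), the board leaning 17 deg from upright towards the robot.
- lid_handle (a point): Grip point in the middle of the lid's wooden handle, a tongue 22 mm wide (along y), 14 mm thick, standing 53 mm out of the lid board's front edge; 31 mm out from that edge. From the hinge axis 148 mm forward and 31 mm up when shut (67 mm above the bench). Turns with the lid; y along the hinge, -x to the free end. Pinched by its sides from above, it can turn between the fingers.
- spatula: Modelling spatula lying loose on the bench, tip away from the robot, 186 mm long, 35 g: light wooden handle 15 mm thick, flat blunt steel blade 15 mm wide, 2 mm thick, 70 mm long. The longest of three tools side by side, in any order. Origin on its underside, middle of its length; tip to -y, handle from y = -0.025 to +0.093; handle axis and blade 7 mm above the underside.
- spatula_tip (a point): Middle of the tip of the spatula's blade: 93 mm from its origin along -y, 7 mm above its underside.
- gouge: Bystander: gouge, 150 mm, light wooden handle and narrow channelled steel blade, loose on the bench. Origin on its underside, middle of its length, tip to -y.
- needle: Bystander: needle tool, 147 mm, darker wooden handle and thin steel needle, loose on the bench. Origin on its underside, middle of its length, tip to -y.
- star_cast: Bystander: gypsum star casting, 84 x 84 x 18 mm, lying on the bench behind the mould to the right. Origin at the middle of its underside.

How it is judged:
By the outcome, as a careful person would: the job done as asked, in the order asked, and still so for the second after the job is handed in, while the arm keeps its last pose, push and grip.
It also fails if it takes over 67 s, if anything falls off the work surface, if the arm or the gripper's body presses on something with over 40 N, if the wrist force passes 120 N, or if a joint passes its speed limit or range.

## Working session

There is one attempt and no reset: what is moved stays moved. The work goes in short steps, Python scripts to look and compute and a tool call to move; the robot and the scene stay as the last step left them, time stands still between calls to the robot, and variables do not carry over. Pictures are saved under pics/ and viewed, and the job is handed in when it is done.

Besides the shell and the picture viewer there is one more tool, called in YAML: its name, and indented under it one key for each argument. move_arm: Moves the arm, as the interface text tells. Its arguments: {"type":"object","properties":{"targets":{"type":"array"},"hand":{"type":"number"},"squeeze":{"type":"number"}},"required":["targets"]}

```bash
ls; mkdir -p pics
python3 - <<'E'
from rig import env,get_image
import cv2,numpy as np
s=env.observe()
for k,v in s.items(): print(k,np.round(v,3).tolist())
for n in("side","top"):
    d=get_image(n); cv2.imwrite(f"pics/{n}0.png",d["pixels"][:,:,::-1]); np.savez(f"{n}0.npz",**d)
    print(n,d["intrinsics"],d["R"],d["t"])
E
```

```text
pics
time_s 0.0
q [50.802, 21.842, 74.385, 0.001, 83.86, -12.336]
qvel [-0.13, -0.064, 0.044, -0.081, 0.103, 0.076]
joint_efforts [-0.001, -44.847, -23.128, -0.0, 0.005, -0.0]
position [0.248, 0.49, 0.239]
tool_rot [[0.892, -0.001, 0.452], [-0.452, -0.001, 0.892], [-0.0, -1.0, -0.001]]
ft_force [0.068, -0.262, -0.086]
wrist_torque [-0.048, 0.0, -0.005]
grip_width 0.085
side [[401.27907134   0.         317.24157204]
 [  0.         401.27907134 196.83526855]
 [  0.           0.           1.        ]] [[ 0.9648105  -0.26262137 -0.01306591]
 [-0.10964723 -0.35666001 -0.92777752]
 [ 0.23899412  0.89656213 -0.37290503]] [-0.592356    0.07798707  1.02477285]
top [[375.70672308   0.         309.1400707 ]
 [  0.         375.70672308 194.97515401]
 [  0.           0.           1.        ]] [[-0.02902617 -0.99908252  0.03148975]
 [-0.98748274  0.02377461 -0.15592499]
 [ 0.15503327 -0.03562149 -0.98726683]] [-0.1273549   0.58062547  0.82755932]
```

View pics/side0.png

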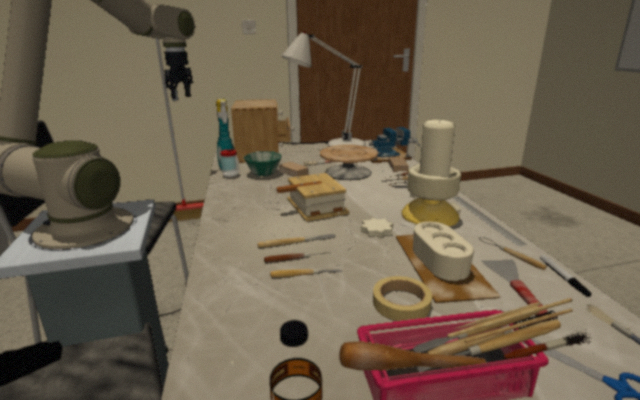

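View pics/top0.png

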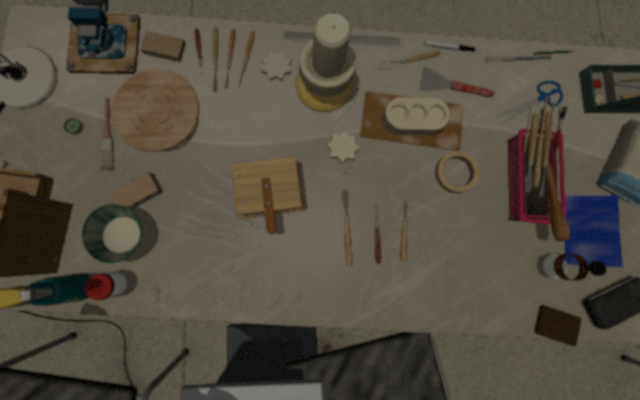

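The top view shows the mould at about (267,187) with its handle running to (271,232). The three tools are at columns 347, 378 and 405. The left one (rows 190–265) looks longest. Next I'll zoom in and measure.

```bash
cat > h.py <<'E'
import numpy as np,cv2
def ld(n): return dict(np.load(n))
def ray(d,u,v,z):
    K,R,t=d["intrinsics"],d["R"],d["t"]
    r=R.T@np.linalg.inv(K)@np.array([u,v,1.]); c=-R.T@t
    return c+r*(z-c[2])/r[2]
def cloud(d):
    K,R,t=d["intrinsics"],d["R"],d["t"]; Z=d["z_map"]
    v,u=np.mgrid[:400,:640]
    P=np.stack([(u-K[0,2])/K[0,0]*Z,(v-K[1,2])/K[1,1]*Z,Z],-1)
    return (P-t)@R
def proj(d,X):
    p=d["intrinsics"]@(d["R"]@np.array(X)+d["t"]); return p[:2]/p[2]
E
python3 - <<'E'
from h import *
t=ld("top0.npz"); s=ld("side0.npz")
a=t["pixels"][150:275,225:425,::-1]; cv2.imwrite("pics/top0z.png",cv2.resize(np.clip(a*1.5,0,255).astype('uint8'),(800,500),interpolation=cv2.INTER_CUBIC))
a=s["pixels"][165:290,245:405,::-1]; cv2.imwrite("pics/side0z.png",cv2.resize(np.clip(a*1.3,0,255).astype('uint8'),(768,600),interpolation=cv2.INTER_CUBIC))
C=cloud(t)
for r in range(150,270,6): print(r,[f"{z*1000:.0f}" for z in C[r,230:305:4,2]])
print(C[270,330],C[230,320])
print([f"{z*1000:.0f}" for z in C[190:270:3,347,2]],[f"{z*1000:.0f}" for z in C[250,335:420,2]])
E
```

```text
150 ['3', '2', '0', '0', '1', '3', '2', '0', '0', '-2', '0', '-0', '2', '-0', '0', '1', '3', '-0', '3']
156 ['1', '1', '3', '3', '-0', '0', '1', '1', '1', '1', '4', '2', '2', '2', '1', '-1', '72', '-0', '3']
162 ['4', '-0', '-0', '-2', '70', '72', '73', '73', '73', '73', '74', '71', '73', '75', '71', '73', '72', '11', '3']
168 ['2', '72', '72', '72', '71', '74', '70', '72', '72', '71', '71', '73', '73', '73', '72', '73', '72', '20', '2']
174 ['1', '74', '74', '73', '71', '71', '71', '72', '72', '71', '75', '72', '74', '73', '74', '74', '72', '20', '-1']
180 ['-1', '71', '70', '75', '71', '73', '70', '71', '74', '74', '73', '72', '74', '74', '71', '72', '70', '75', '-0']
186 ['2', '71', '73', '72', '71', '72', '71', '72', '73', '75', '71', '73', '70', '75', '72', '70', '73', '73', '2']
192 ['-1', '2', '72', '72', '72', '71', '74', '70', '70', '75', '73', '72', '71', '73', '70', '73', '76', '72', '12']
198 ['1', '2', '71', '72', '70', '73', '72', '72', '72', '74', '74', '71', '73', '72', '72', '73', '71', '71', '13']
204 ['-0', '2', '70', '70', '71', '71', '70', '70', '71', '74', '75',
[... 1116 characters left out ...]
 '-0']
[ 0.40215609 -0.18890651  0.00089964] [ 4.97954871e-01 -1.68289984e-01 -2.20096253e-05]
['4', '4', '3', '3', '5', '5', '7', '6', '4', '8', '10', '12', '12', '11', '13', '15', '14', '15', '9', '13', '13', '12', '14', '13', '9', '2', '-0'] ['0', '1', '3', '2', '4', '1', '0', '-1', '4', '2', '1', '11', '13', '16', '16', '15', '29', '-0', '912', '2', '4', '1', '0', '2', '3', '1', '4', '1', '-1', '-1', '3', '5', '-1', '0', '1', '-2', '1', '2', '2', '2', '11', '13', '14', '14', '15', '13', '3', '4', '1', '-1', '-0', '3', '2', '1', '3', '3', '2', '4', '-1', '1', '-0', '-0', '3', '2', '1', '1', '9', '13', '13', '16', '18', '13', '1', '2', '2', '4', '5', '0', '2', '0', '3', '0', '5', '4', '3']
```

View pics/top0z.png

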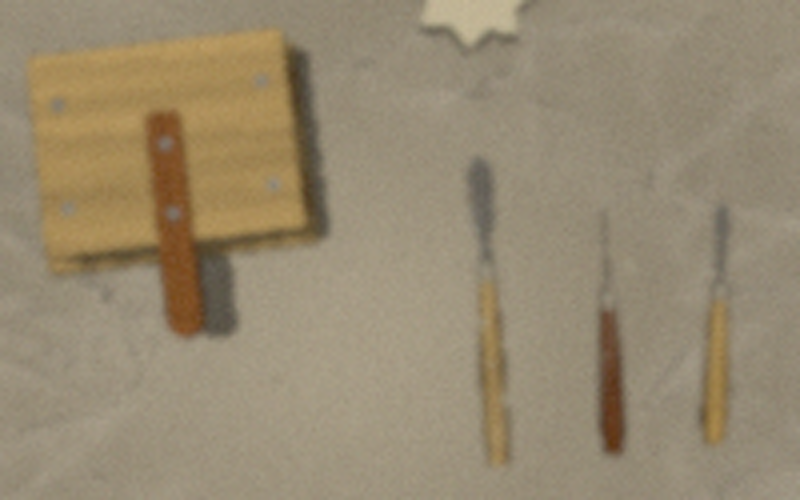

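View pics/side0z.png

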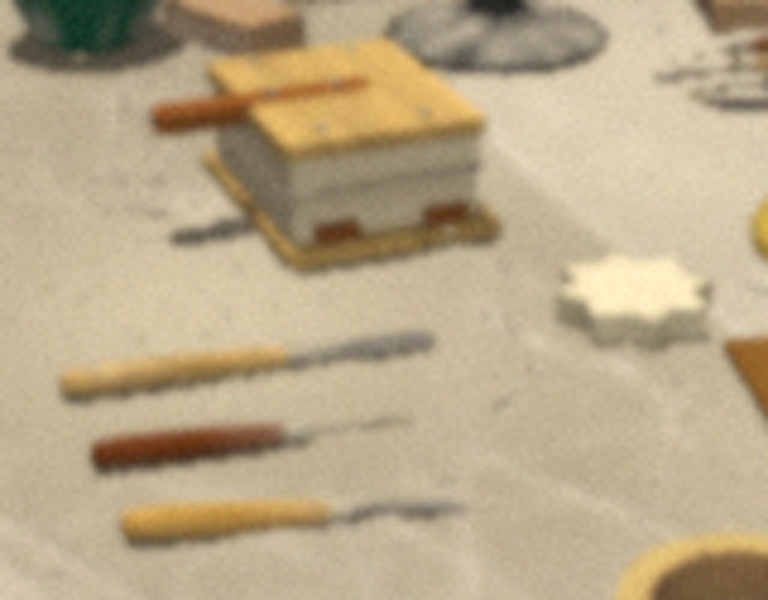

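Run:
```python
from h import *
t=ld("top0.npz")
C=cloud(t); hsv=cv2.cvtColor(t["pixels"],cv2.COLOR_RGB2HSV)
K,R,tt=t["intrinsics"],t["R"],t["t"]
m=((C[...,2]>0.06)&(C[...,2]<0.085)); m[:,:225]=0;m[:,310:]=0;m[:150]=0;m[240:]=0
m=m.astype('uint8')
# colour
for p in [(200,245),(180,268),(220,270),(230,320),(250,348),(200,346),(213,250),(216,250)]: print(p,hsv[p],t["pixels"][p])
# board edges: mean of mask per col/row with handle removed by opening
mo=cv2.morphologyEx(m,cv2.MORPH_OPEN,np.ones((25,25)))
c=max(cv2.findContours(mo,0,2)[0],key=cv2.contourArea)
P=np.array([ray(t,u,v,.072)[:2] for u,v in c[:,0].astype(float)])
r=cv2.minAreaRect((P*1000).astype(np.float32)); print("board",r, cv2.boxPoints(r))
h=m&~mo; h=cv2.morphologyEx(h,cv2.MORPH_OPEN,np.ones((3,3)))
c=max(cv2.findContours(h,0,2)[0],key=cv2.contourArea)
print("handle",[np.round(ray(t,u,v,.074)[:2]*1000).tolist() for u,v in cv2.boxPoints(cv2.minAreaRect(c))])
# red mask handle
hm=((hsv[...,0]<12)&(hsv[...,1]>110)).astype('uint8'); hm[:,:225]=0;hm[:,310:]=0;hm[:150]=0;hm[240:]=0
c=max(cv2.findContours(hm,0,2)[0],key=cv2.contourArea)
r=cv2.minAreaRect((np.array([ray(t,u,v,.074)[:2] for u,v in c[:,0].astype(float)])*1000).astype(np.float32)); print("redh",r,cv2.boxPoints(r))
```

```text
(200, 245) [ 19 121 103] [103  85  54]
(180, 268) [ 15 178  83] [83 54 25]
(220, 270) [ 14 183  82] [82 51 23]
(230, 320) [ 23  50 108] [108 103  87]
(250, 348) [ 19 115 104] [104  86  57]
(200, 346) [17 33 70] [70 66 61]
(213, 250) [ 21 129  73] [73 62 36]
(216, 250) [ 19 109  91] [91 77 52]Traceback (most recent call last):
  File "<stdin>", line 11, in <module>
ValueError: max() iterable argument is empty
```

Run:
```python
from h import *
t=ld("top0.npz")
C=cloud(t); hsv=cv2.cvtColor(t["pixels"],cv2.COLOR_RGB2HSV)
m=((C[...,2]>0.06)&(C[...,2]<0.085)); m[:,:225]=0;m[:,310:]=0;m[:150]=0;m[240:]=0
m=cv2.morphologyEx(m.astype('uint8'),cv2.MORPH_CLOSE,np.ones((3,3)))
print(m.sum())
def lines(m,z,lab):
    c=max(cv2.findContours(m,0,2)[0],key=cv2.contourArea)
    P=np.array([ray(t,u,v,z)[:2] for u,v in c[:,0].astype(float)])*1000
    r=cv2.minAreaRect(P.astype(np.float32)); print(lab,r,cv2.boxPoints(r).round(1).tolist())
mo=cv2.morphologyEx(m,cv2.MORPH_OPEN,np.ones((17,17)))
lines(mo,.072,"board")
hm=((hsv[...,0]<17)&(hsv[...,1]>140)).astype('uint8'); hm[:,:225]=0;hm[:,310:]=0;hm[:150]=0;hm[240:]=0
lines(hm,.074,"redh")
# edges with subpixel: saturation profile of board
a=hsv.copy(); 
g=cv2.GaussianBlur(t["pixels"],(0,0),.8)
# tools
S=hsv[...,1].astype(int)
for x0,x1 in((335,362),(366,390),(395,415)):
    w=((S>85)).astype('uint8'); w[:,:x0]=0;w[:,x1:]=0;w[:215]=0;w[275:]=0
    lines(w,.007,"handle")
    d=(t["pixels"].sum(2)<235).astype('uint8'); d[:,:x0]=0;d[:,x1:]=0;d[:180]=0;d[226:]=0
    try: lines(d,.006,"blade")
    except Exception as e: print(e)
```

```text
3579
board ((597.7800903320312, -45.651649475097656), (120.69093322753906, 147.3223876953125), 5.582657814025879) [[530.5999755859375, 21.799999237060547], [544.9000244140625, -124.80000305175781], [665.0, -113.0999984741211], [650.7000122070312, 33.5]]
redh ((553.0238037109375, -48.69206237792969), (124.26123046875, 21.987701416015625), 7.835017681121826) [[490.0, -46.29999923706055], [493.0, -68.0999984741211], [616.0999755859375, -51.099998474121094], [613.0999755859375, -29.299999237060547]]
handle ((465.1175231933594, -233.10910034179688), (105.0530014038086, 13.145750045776367), 0.7598349452018738) [[412.5, -227.1999969482422], [412.70001220703125, -240.39999389648438], [517.7000122070312, -239.0], [517.5999755859375, -225.8000030517578]]
blade ((564.2916259765625, -231.3333740234375), (14.730274200439453, 63.96279525756836), 87.55159759521484) [[532.0, -237.3000030517578], [595.9000244140625, -240.10000610351562], [596.5999755859375, -225.3000030517578], [532.7000122070312, -222.60000610351562]]
handle ((456.99676513671875, -304.86041259765625), (12.070418357849121, 83.3728103
[... 198 characters left out ...]
2.4456675052642822, 9.76559829711914), 86.73607635498047) [[520.4000244140625, -307.5], [530.2000122070312, -308.1000061035156], [530.2999877929688, -305.6000061035156], [520.5999755859375, -305.1000061035156]]
handle ((462.42645263671875, -367.11785888671875), (14.509782791137695, 84.09339904785156), 86.01300048828125) [[420.0, -371.3999938964844], [503.8999938964844, -377.29998779296875], [504.8999938964844, -362.79998779296875], [421.0, -357.0]]
blade ((538.0994262695312, -377.8726501464844), (8.023984909057617, 49.61713409423828), 83.06363677978516) [[513.0, -378.8999938964844], [562.2000122070312, -384.8999938964844], [563.2000122070312, -376.8999938964844], [514.0, -370.8999938964844]]
```

Run:
```python
from h import *
t=ld("top0.npz"); px=cv2.GaussianBlur(t["pixels"].astype(np.float32),(0,0),.7)
S=px[...,0]-px[...,2]; G=px.sum(2)
# profiles
def edge(prof,thr,i0,step):
    i=i0
    while True:
        a,b=prof[i],prof[i+step]
        if (a-thr)*(b-thr)<=0: return i+step*(a-thr)/(a-b)
        i+=step
print(S[155:225,250].round().tolist());print(S[190,225:310].round().tolist())
def fit(uv,z,lab):
    P=np.array([ray(t,u,v,z)[:2] for u,v in uv])*1000
    l=cv2.fitLine(P.astype(np.float32),cv2.DIST_HUBER,0,.01,.01).ravel()
    print(lab,"dir ang",np.degrees(np.arctan2(l[1],l[0])).round(2),"pt",l[2:].round(1)); return l
up=[(u,edge(S[:,u],32,175,-1)) for u in range(240,294,2)]
dn=[(u,edge(G[:,u],200,195,1)) for u in list(range(240,258,2))+list(range(278,296,2))]
print(dn)
le=[(edge(S[v,:],32,250,-1),v) for v in range(170,206,2)]
ri=[(edge(S[v,:],32,288,1),v) for v in range(164,204,2)]
a=[fit(e,.072,n) for e,n in((up,"back"),(dn,"front"),(le,"left"),(ri,"right"))]
H=px[...,0]-px[...,1]; print(H[225,255:285].round().tolist())
hl=[];hr=[]
for v in range(183,230,2):
    row=H[v]; c=int(np.argmax(row[260:278]))+260; th=(row[c]+ (row[c-12]+row[c+12])/2)/2
    hl.append((edge(row,th,c,-1),v));hr.append((edge(row,th,c,1),v))
fit(hl,.074,"hl");fit(hr,.074,"hr")
```

```text
[19.0, 20.0, 20.0, 20.0, 20.0, 23.0, 31.0, 43.0, 52.0, 56.0, 55.0, 53.0, 53.0, 53.0, 55.0, 55.0, 54.0, 54.0, 53.0, 52.0, 52.0, 52.0, 52.0, 54.0, 55.0, 56.0, 56.0, 54.0, 52.0, 52.0, 52.0, 52.0, 52.0, 52.0, 52.0, 53.0, 54.0, 54.0, 53.0, 53.0, 54.0, 52.0, 51.0, 50.0, 49.0, 50.0, 51.0, 52.0, 52.0, 53.0, 53.0, 54.0, 55.0, 55.0, 55.0, 53.0, 50.0, 45.0, 37.0, 34.0, 36.0, 36.0, 31.0, 23.0, 20.0, 19.0, 18.0, 17.0, 17.0, 18.0]
[19.0, 19.0, 20.0, 20.0, 20.0, 19.0, 20.0, 23.0, 30.0, 40.0, 49.0, 53.0, 54.0, 55.0, 54.0, 53.0, 53.0, 54.0, 54.0, 54.0, 54.0, 54.0, 55.0, 54.0, 54.0, 53.0, 53.0, 55.0, 55.0, 54.0, 53.0, 53.0, 52.0, 53.0, 53.0, 53.0, 52.0, 52.0, 54.0, 57.0, 56.0, 57.0, 58.0, 59.0, 58.0, 54.0, 51.0, 51.0, 51.0, 52.0, 52.0, 52.0, 52.0, 51.0, 51.0, 52.0, 50.0, 50.0, 50.0, 50.0, 50.0, 50.0, 50.0, 50.0, 50.0, 51.0, 50.0, 50.0, 50.0, 50.0, 50.0, 49.0, 49.0, 45.0, 39.0, 33.0, 27.0, 21.0, 16.0, 15.0, 17.0, 18.0, 20.0, 21.0, 21.0]
[(240, np.float32(322.58017)), (242, np.float32(322.33447)), (244, np.float32(213.46591)), (246, np.float32(212.83757)), (248, np.float32(212.80222)), (250, np.float32(212.56863)), (252, np.float32(212.27571)), (254, np.float32(211.92932)), (256, np.float32(211.77237)), (278, np.float32(209.15129)), (280, np.float32(209.17075)), (282, np.float32(208.97626)), (284, np.float32(208.73851)), (286, np.float32(208.33154)), (288, np.float32(208.15038)), (290, np.float32(208.15504)), (292, np.float32(207.61671)), (294, np.float32(207.26202))]
back dir ang -84.23 pt [658.6 -46.9]
front dir ang -84.69 pt [540.1 -45.6]
left dir ang 6.31 pt [597.   29.6]
right dir ang 5.81 pt [ 610.2 -119.4]
[7.0, 7.0, 7.0, 7.0, 7.0, 7.0, 7.0, 7.0, 7.0, 7.0, 10.0, 17.0, 25.0, 30.0, 31.0, 30.0, 31.0, 32.0, 30.0, 26.0, 18.0, 10.0, 6.0, 5.0, 4.0, 4.0, 4.0, 5.0, 6.0, 6.0]
hl dir ang 5.4 pt [556.9 -39.3]
hr dir ang 6.65 pt [541.9 -59.5]
```

Run:
```python
from h import *
t=ld("top0.npz");s=ld("side0.npz"); px=cv2.GaussianBlur(t["pixels"].astype(np.float32),(0,0),.7)
S=px[...,0]-px[...,2]
pts=[];
for v in range(222,265):
    r=np.clip(S[v,335:365]-np.median(S[v,335:365])-8,0,None); u=(r*np.arange(335,365)).sum()/r.sum(); pts.append(ray(t,u,v,.007)*1000)
pts=np.array(pts); f=np.polyfit(pts[:,0],pts[:,1],1);print("handle line deg",np.degrees(np.arctan(f[0])),"y at 412,470,518",np.polyval(f,[412,470,518]))
pb=[]
G=px.sum(2)
for v in range(192,212):
    r=np.clip(np.median(G[v,332:362])-G[v,332:362]-15,0,None); u=(r*np.arange(332,362)).sum()/r.sum(); pb.append(ray(t,u,v,.007)*1000)
pb=np.array(pb);print(pb[::4].round(1).tolist()); f=np.polyfit(pb[:,0],pb[:,1],1);print("blade",np.degrees(np.arctan(f[0])),np.polyval(f,[530,596]))
print(G[184:196,346].round().tolist(),S[258:272,349].round().tolist())
# side check
th=np.radians(5.9);u=np.array([np.cos(th),np.sin(th),0]);w=np.array([-np.sin(th),np.cos(th),0]);O=np.array([.5992,-.0449,0])
im=cv2.resize(s["pixels"][165:290,245:405,::-1],(768,600),interpolation=cv2.INTER_CUBIC)
def dot(p,c):
    q=(proj(s,p)-[245,165]+.5)*4.8; cv2.circle(im,tuple(int(x) for x in q),3,c,-1)
for a in(-59,59):
    for b in(-75,75): dot(O+u*a/1000+w*b/1000+[0,0,.072],(0,0,255))
for b in(-70,70): dot(O-u*.055+w*b/1000+[0,0,.036],(255,0,0))
dot(O-u*.112+[0,0,.074],(0,255,0));dot(O-u*.09+[0,0,.067],(0,255,0))
dot([.597,-.2325,.008],(255,0,255));dot([.4115,-.2335,.007],(255,0,255));dot([.504,-.2333,.014],(255,0,255))
cv2.imwrite("pics/side_chk.png",np.clip(im*1.0,0,255))
```

```text
handle line deg 0.8152639373494224 y at 412,470,518 [-234.08903975 -233.26369973 -232.58065971]
[[588.7, -231.1, 7.0], [578.8, -231.6, 7.0], [568.9, -231.4, 7.0], [559.0, -232.6, 7.0], [549.2, -232.4, 7.0]]
blade 2.299683154489616 [-233.35009618 -230.69962792]
[278.0, 277.0, 275.0, 275.0, 269.0, 257.0, 239.0, 221.0, 207.0, 202.0, 200.0, 196.0] [44.0, 44.0, 44.0, 44.0, 44.0, 46.0, 45.0, 40.0, 32.0, 26.0, 22.0, 21.0, 21.0, 21.0][ WARN:0@0.181] global loadsave.cpp:1063 imwrite_ Unsupported depth image for selected encoder is fallbacked to CV_8U.
```

View pics/side_chk.png

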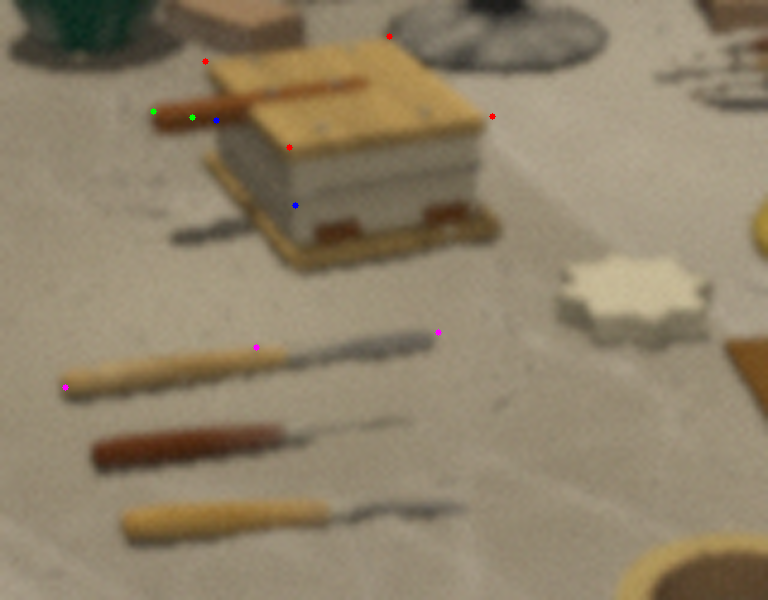

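Both views agree on the layout: the spatula is the left tool, lying within 1° of world x, and the mould's yaw is about 5.9°. Next is a small helper to convert world goals to tool-axis rows.

```bash
cat >> h.py <<'E'
from scipy.spatial.transform import Rotation as Ro
def down(yaw):  # tool x along yaw, y down
    c,s=np.cos(np.radians(yaw)),np.sin(np.radians(yaw))
    return np.array([[c,0,-s],[s,0,c],[0,-1,0.]])
def plan(p0,R0,p1,R1,n):
    "rows of even shift/turn; positions in m"
    rv=(Ro.from_matrix(R0).inv()*Ro.from_matrix(R1)).as_rotvec(); R=R0.copy(); out=[]
    for i in range(n):
        d=R.T@(np.array(p1)-p0)/n*1000
        out.append(np.r_[np.round(d,1),np.round(rv/n,4)]); R=R@Ro.from_rotvec(rv/n).as_matrix()
    return out
def show(rows):
    for r in rows: print([float(x) for x in r])
TH=np.radians(5.9);U=np.array([np.cos(TH),np.sin(TH),0]);W=np.array([-np.sin(TH),np.cos(TH),0]);O=np.array([.5992,-.0449,0])
def M(x,y,z): return O+U*x/1000+W*y/1000+np.array([0,0,z/1000])
def st():
    from rig import env
    s=env.observe(); p=np.array(s["position"]);R=np.array(s["tool_rot"])
    print("t",round(s["time_s"],2),"p",(p*1000).round(1).tolist(),"rot",Ro.from_matrix(down(0).T@R).as_rotvec(degrees=True).round(2).tolist(),"F",np.round(s["ft_force"],1).tolist(),"w",round(s["grip_width"]*1000,1),"q",np.round(s["q"],0).tolist())
    return p,R
E
python3 - <<'E'
from h import *
p,R=st()
show(plan(p,R,[.502,-.2328,.11],down(1),15))
E
```

```text
t 0.1 p [248.3, 490.5, 238.8] rot [-0.07, 26.86, 0.03] F [0.7, -0.3, 0.6] w 85.2 q [51.0, 22.0, 74.0, 0.0, 84.0, -12.0]
[36.9, 8.6, -35.4, 0.0001, -0.0324, -0.0]
[35.7, 8.6, -36.5, 0.0001, -0.0324, -0.0]
[34.5, 8.6, -37.7, 0.0001, -0.0324, -0.0]
[33.3, 8.6, -38.8, 0.0001, -0.0324, -0.0]
[32.0, 8.6, -39.8, 0.0001, -0.0324, -0.0]
[30.7, 8.6, -40.9, 0.0001, -0.0324, -0.0]
[29.3, 8.6, -41.8, 0.0001, -0.0324, -0.0]
[28.0, 8.6, -42.8, 0.0001, -0.0324, -0.0]
[26.6, 8.6, -43.6, 0.0001, -0.0324, -0.0]
[25.1, 8.6, -44.5, 0.0001, -0.0324, -0.0]
[23.7, 8.6, -45.3, 0.0001, -0.0324, -0.0]
[22.2, 8.6, -46.0, 0.0001, -0.0324, -0.0]
[20.7, 8.6, -46.7, 0.0001, -0.0324, -0.0]
[19.2, 8.6, -47.4, 0.0001, -0.0324, -0.0]
[17.6, 8.6, -48.0, 0.0001, -0.0324, -0.0]
```

move_arm:
  targets: [37,8.6,-35.4,0,-0.0324,0,35.7,8.6,-36.5,0,-0.0324,0,34.5,8.6,-37.7,0,-0.0324,0,33.3,8.6,-38.8,0,-0.0324,0,32,8.6,-39.8,0,-0.0324,0]
  hand: 0
  squeeze: 60

```text
time_s: 0.72
position: [0.3334, 0.248, 0.196]
tool_rot: [[0.954, -0.0, 0.301], [-0.301, -0.0, 0.954], [-0.0, -1.0, -0.0]]
ft_force: [0.9, 0.6, -0.9]
grip_width: 0.0426
```

move_arm:
  targets: [30.7,8.6,-40.9,0,-0.0324,0,29.3,8.6,-41.8,0,-0.0324,0,28,8.6,-42.8,0,-0.0324,0,26.6,8.6,-43.6,0,-0.0324,0,25.1,8.6,-44.5,0,-0.0324,0]

```text
time_s: 1.35
position: [0.418, 0.0067, 0.153]
tool_rot: [[0.99, -0.0, 0.143], [-0.143, 0.0, 0.99], [-0.0, -1.0, 0.0]]
ft_force: [1.5, 0.7, 0.2]
grip_width: 0.0428
```

move_arm:
  targets: [23.7,8.6,-45.3,0,-0.0324,0,22.2,8.6,-46,0,-0.0324,0,20.7,8.6,-46.7,0,-0.0324,0,19.2,8.6,-47.4,0,-0.0324,0,17.6,8.6,-48,0,-0.0324,0]

```text
time_s: 1.98
position: [0.5025, -0.2344, 0.1098]
tool_rot: [[1.0, -0.0, -0.018], [0.018, 0.0, 1.0], [-0.0, -1.0, 0.0]]
ft_force: [0.7, 0.3, 2.0]
grip_width: 0.0431
```

Run:
```python
from h import *
p,R=st()
show(plan(p,R,[.502,-.2328,.0105],down(1),10))
```

```text
t 1.98 p [502.5, -234.4, 109.8] rot [0.02, -1.03, 0.02] F [0.7, 0.3, 2.0] w 43.1 q [-37.0, 30.0, 85.0, 0.0, 66.0, -128.0]
[-0.0, 9.9, 0.2, -0.0, 0.0001, -0.0]
[-0.0, 9.9, 0.2, -0.0, 0.0001, -0.0]
[-0.0, 9.9, 0.2, -0.0, 0.0001, -0.0]
[-0.0, 9.9, 0.2, -0.0, 0.0001, -0.0]
[-0.0, 9.9, 0.2, -0.0, 0.0001, -0.0]
[-0.0, 9.9, 0.2, -0.0, 0.0001, -0.0]
[-0.0, 9.9, 0.2, -0.0, 0.0001, -0.0]
[-0.0, 9.9, 0.2, -0.0, 0.0001, -0.0]
[-0.0, 9.9, 0.2, -0.0, 0.0001, -0.0]
[-0.0, 9.9, 0.2, -0.0, 0.0001, -0.0]
```

move_arm:
  targets: [0,15,0.3,0,0,0,0,15,0.3,0,0,0,0,15,0.3,0,0,0,0,12,0.3,0,0,0,0,10,0.3,0,0,0]

```text
time_s: 2.6
position: [0.5022, -0.2308, 0.0427]
tool_rot: [[1.0, -0.0, -0.018], [0.018, 0.0, 1.0], [-0.0, -1.0, 0.0]]
ft_force: [0.5, 0.5, -0.6]
grip_width: 0.0427
```

move_arm:
  targets: [0,10,0,0,0,0,0,9,0,0,0,0,0,8,0,0,0,0,0,5,0,0,0,0,0,0,0,0,0,0]

```text
time_s: 3.22
position: [0.5021, -0.2312, 0.0111]
tool_rot: [[1.0, -0.0, -0.017], [0.017, 0.0, 1.0], [-0.0, -1.0, 0.0]]
ft_force: [-0.1, 0.3, 1.2]
grip_width: 0.0426
```

Run:
```python
from h import *
from rig import get_image
p,R=st()
for n in("side","top"):
    d=get_image(n); np.savez(f"{n}1.npz",**d)
    x,y=(245,225) if n=="side" else (300,180)
    cv2.imwrite(f"pics/{n}1z.png",cv2.resize(d["pixels"][y-20:y+80,x:x+128,::-1],(768,600),interpolation=cv2.INTER_CUBIC))
```

```text
t 3.23 p [502.1, -231.2, 11.1] rot [0.01, -0.98, 0.02] F [-0.1, 0.3, 1.2] w 42.6 q [-37.0, 37.0, 90.0, -0.0, 52.0, -128.0]
```

View pics/side1z.png

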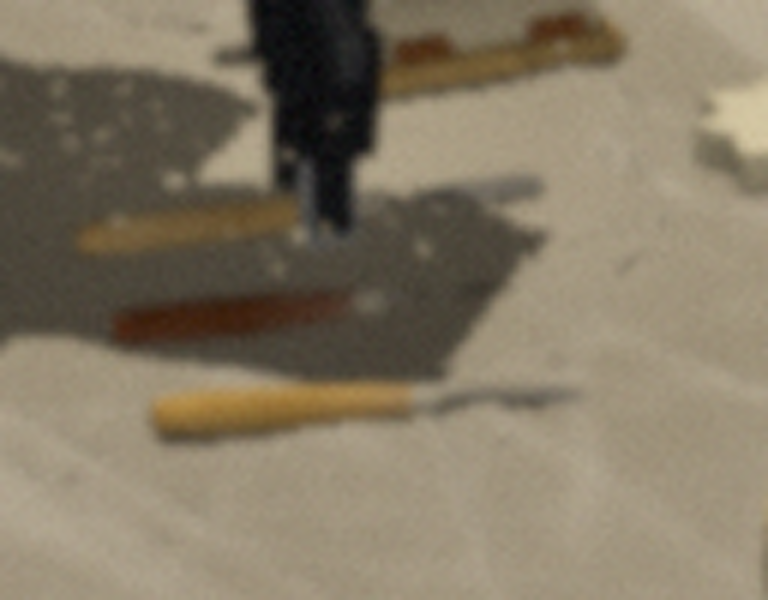

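View pics/top1z.png

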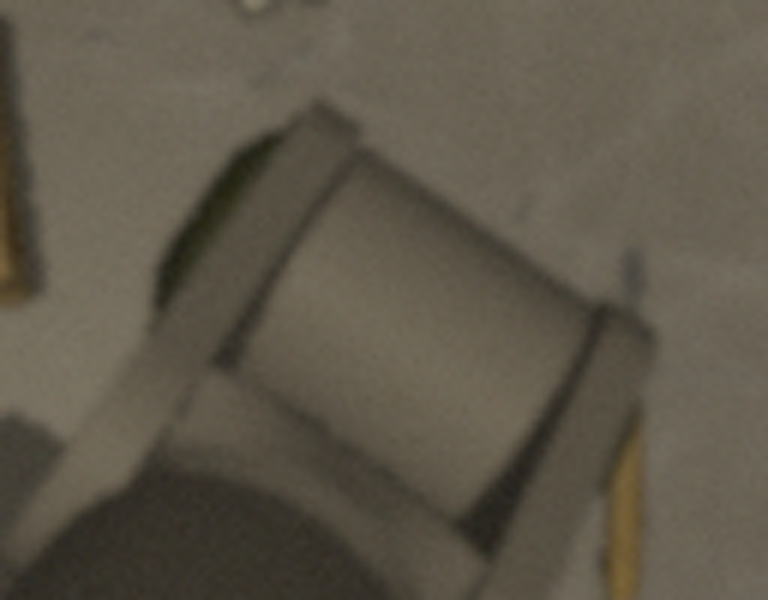

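The side view shows the fingers straddling the spatula handle at about (320,235), with the blade to the right. I'll close the fingers.

move_arm:
  targets: [0,0.6,-1.5,0,0,0,0,0,0,0,0,0,0,0,0,0,0,0,0,0,0,0,0,0,0,0,0,0,0,0]
  hand: -1
  squeeze: 60

```text
time_s: 3.95
position: [0.5024, -0.233, 0.011]
tool_rot: [[1.0, 0.0, -0.017], [0.017, -0.001, 1.0], [0.0, -1.0, -0.001]]
ft_force: [-0.7, -0.7, 4.6]
grip_width: 0.009
```

Run:
```python
from h import *
p,R=st()
```

```text
t 3.95 p [502.4, -233.0, 11.0] rot [-0.03, -0.99, -0.02] F [-0.7, -0.7, 4.6] w 9.0 q [-37.0, 37.0, 90.0, -0.0, 52.0, -128.0]
```

move_arm:
  targets: [0,-3,0,0,0,0,0,-6,0,0,0,0,0,-10,0,0,0,0,0,-14,0,0,0,0,0,-14,0,0,0,0]

```text
time_s: 4.58
position: [0.5024, -0.2328, 0.059]
tool_rot: [[1.0, 0.001, -0.017], [0.017, -0.0, 1.0], [0.001, -1.0, -0.0]]
ft_force: [0.4, 0.4, 0.0]
grip_width: 0.0091
```

move_arm:
  targets: [0,-14,0,0,0,0,0,-14,0,0,0,0,0,-10,0,0,0,0,0,-5,0,0,0,0,0,0,0,0,0,0]

```text
time_s: 5.2
position: [0.5022, -0.2328, 0.1008]
tool_rot: [[1.0, 0.0, -0.017], [0.017, -0.0, 1.0], [0.0, -1.0, -0.0]]
ft_force: [-0.1, 0.2, -1.0]
grip_width: 0.009
```

Run:
```python
from h import *
from rig import get_image
p,R=st()
for n in("side","top"):
    d=get_image(n); np.savez(f"{n}2.npz",**d)
    x,y=(230,165) if n=="side" else (300,180)
    cv2.imwrite(f"pics/{n}2z.png",cv2.resize(d["pixels"][y-20:y+80,x:x+128,::-1],(768,600),interpolation=cv2.INTER_CUBIC))
```

```text
t 5.2 p [502.2, -232.8, 100.8] rot [-0.01, -0.98, -0.01] F [-0.1, 0.2, -1.0] w 9.0 q [-37.0, 30.0, 86.0, 0.0, 64.0, -128.0]
```

View pics/side2z.png

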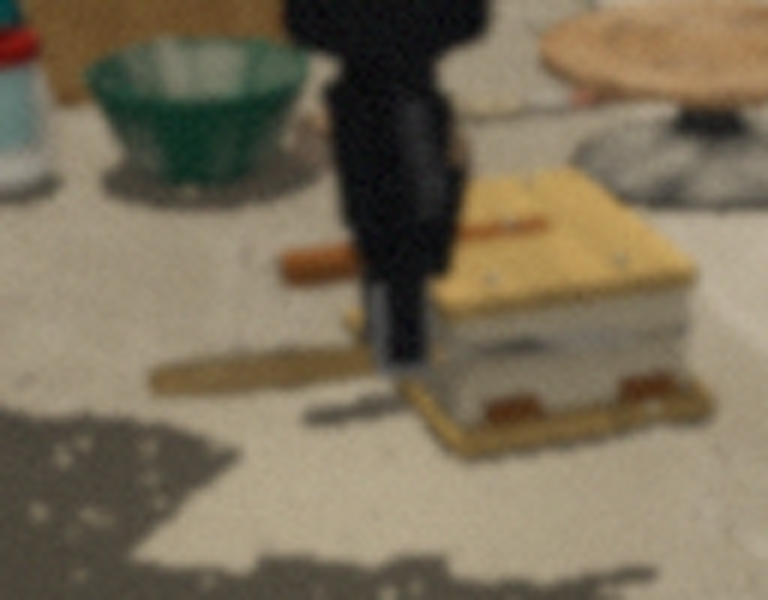

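View pics/top2z.png

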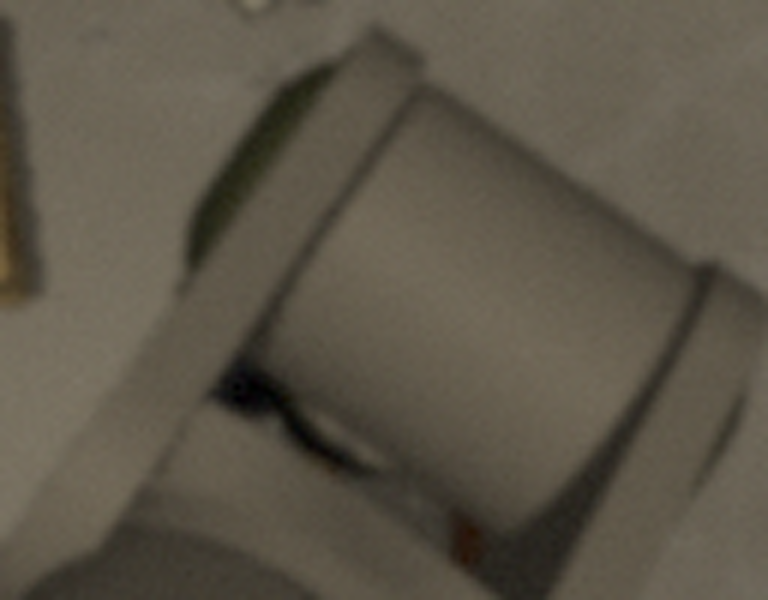

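Run:
```python
from h import *
s=ld("side2.npz")
im=cv2.resize(s["pixels"][170:250,245:345,::-1],(800,640),interpolation=cv2.INTER_CUBIC)
im=np.clip(im*1.3,0,255).astype('uint8')[:600].copy()
a=np.radians(1)
T=np.array([.4970,-.2326,.0968])  # origin axis pt after lift
d=np.array([np.cos(a),np.sin(a),0])
Oax=np.array([.5042,-.2327,.007])+np.array([-.0002,.0002,.0898])
for L in(-.093,-.05,.025,.06,.093):
    q=(proj(s,Oax+d*L)+[0,1.1]-[245,170]+.5)*8-.5; print(L,q.round())
    cv2.circle(im,tuple(int(x) for x in q),3,(0,0,255),-1)
cv2.imwrite("pics/side2c.png",im)
```

```text
-0.093 [ 85. 324.]
-0.05 [241. 305.]
0.025 [503. 273.]
0.06 [621. 258.]
0.093 [731. 245.]
```

View pics/side2c.png

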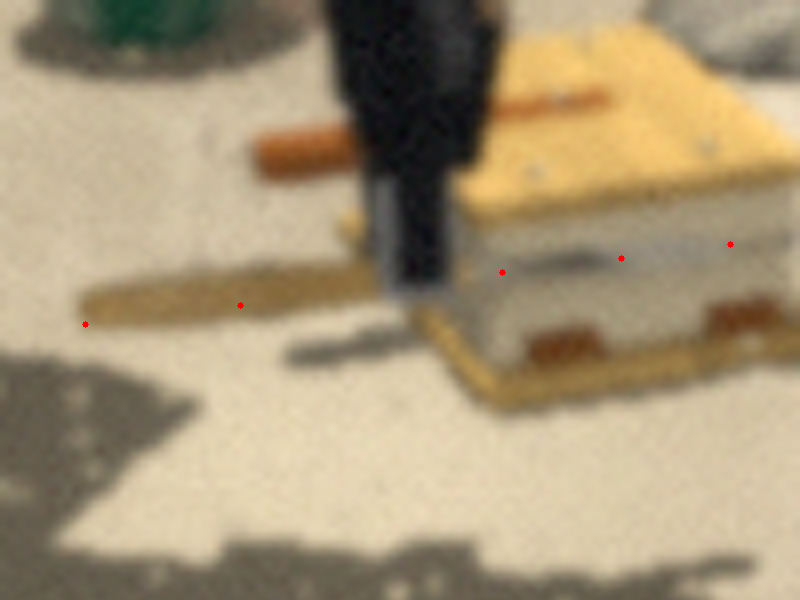

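Run:
```python
from h import *
p,R=st()
g=M(-179.6,56,40); print(g)
show(plan(p,R,[g[0],g[1],.105],down(5.9),10))
```

```text
t 5.3 p [502.1, -232.6, 100.3] rot [0.03, -0.99, 0.04] F [0.3, -0.5, -0.6] w 9.2 q [-37.0, 30.0, 86.0, -0.0, 64.0, -128.0]
[ 0.41479499 -0.00765818  0.04      ]
[-8.3, -0.5, 22.6, -0.0001, -0.0086, -0.0001]
[-8.1, -0.5, 22.7, -0.0001, -0.0086, -0.0001]
[-7.9, -0.5, 22.8, -0.0001, -0.0086, -0.0001]
[-7.8, -0.5, 22.9, -0.0001, -0.0086, -0.0001]
[-7.6, -0.5, 22.9, -0.0001, -0.0086, -0.0001]
[-7.4, -0.5, 23.0, -0.0001, -0.0086, -0.0001]
[-7.2, -0.5, 23.0, -0.0001, -0.0086, -0.0001]
[-7.0, -0.5, 23.1, -0.0001, -0.0086, -0.0001]
[-6.8, -0.5, 23.2, -0.0001, -0.0086, -0.0001]
[-6.6, -0.5, 23.2, -0.0001, -0.0086, -0.0001]
```

move_arm:
  targets: [-4,-1,10,0,-0.0086,0,-8,-1,20,0,-0.0086,0,-12,-1,28,0,-0.0086,0,-12,-1,28,0,-0.0086,0,-10,-1,28,0,-0.0086,0]

```text
time_s: 5.92
position: [0.4509, -0.1191, 0.1056]
tool_rot: [[0.998, -0.001, -0.061], [0.061, 0.0, 0.998], [-0.001, -1.0, 0.0]]
ft_force: [-0.9, 1.3, 0.2]
grip_width: 0.0092
```

move_arm:
  targets: [-9,0,28,0,-0.0086,0,-8,0,28,0,-0.0086,0,-6,0,28,0,-0.0086,0,-4,0,20,0,-0.0086,0,-2,0,12,0,-0.0086,0]

```text
time_s: 6.55
position: [0.4137, -0.0058, 0.1057]
tool_rot: [[0.995, -0.0, -0.105], [0.105, 0.0, 0.995], [-0.0, -1.0, 0.0]]
ft_force: [0.6, -0.5, -0.9]
grip_width: 0.0093
```

Run:
```python
from h import *
p,R=st()
g=M(-179.6,56,40); print(g)
show(plan(p,R,g,down(5.9),10)[:2])
```

```text
t 6.55 p [413.7, -5.8, 105.7] rot [0.01, -6.0, 0.03] F [0.6, -0.5, -0.9] w 9.3 q [-17.0, 18.0, 107.0, 0.0, 55.0, -113.0]
[ 0.41479499 -0.00765818  0.04      ]
[0.1, 6.6, -0.2, -0.0, 0.0002, -0.0]
[0.1, 6.6, -0.2, -0.0, 0.0002, -0.0]
```

move_arm:
  targets: [0,13,0,0,0.001,0,0,15,-1,0,0,0,1,15,-1,0,0,0,0,13,0,0,0,0,0,9.5,0,0,0,0]

```text
time_s: 7.18
position: [0.4155, -0.0088, 0.0397]
tool_rot: [[0.995, -0.0, -0.102], [0.102, 0.0, 0.995], [-0.0, -1.0, 0.0]]
ft_force: [-0.4, -0.4, -0.5]
grip_width: 0.0089
```

Run:
```python
from h import *
from rig import get_image
p,R=st()
for n in("side","top"):
    d=get_image(n); np.savez(f"{n}3.npz",**d)
    x,y=(255,165) if n=="side" else (230,160)
    if n=="side": c=d["pixels"][170:245,240:340,::-1]
    else: c=d["pixels"][160:265,210:350,::-1]
    c=cv2.resize(c,(800,600),interpolation=cv2.INTER_CUBIC)
    cv2.imwrite(f"pics/{n}3z.png",np.clip(c*1.4,0,255).astype('uint8'))
```

```text
t 7.17 p [415.5, -8.8, 39.7] rot [0.01, -5.86, 0.02] F [-0.4, -0.4, -0.5] w 8.9 q [-18.0, 26.0, 111.0, -0.0, 44.0, -113.0]
```

View pics/side3z.png

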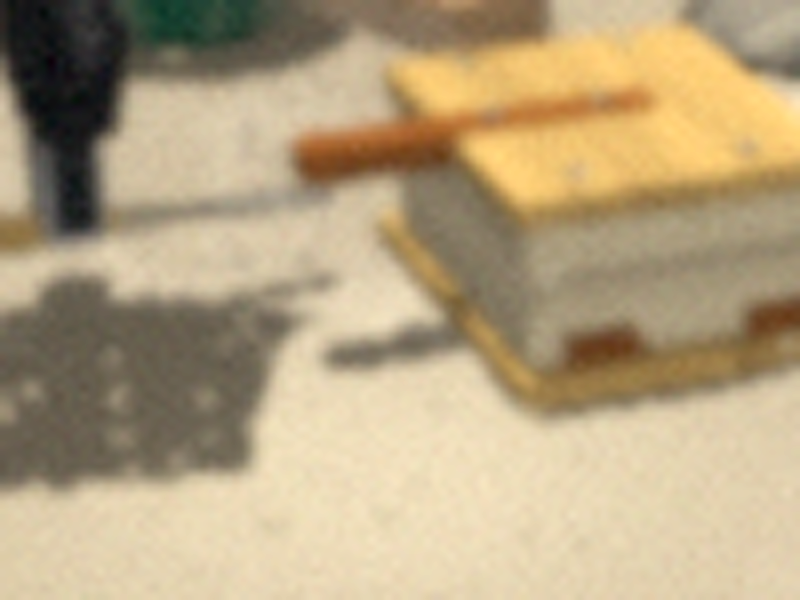

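View pics/top3z.png

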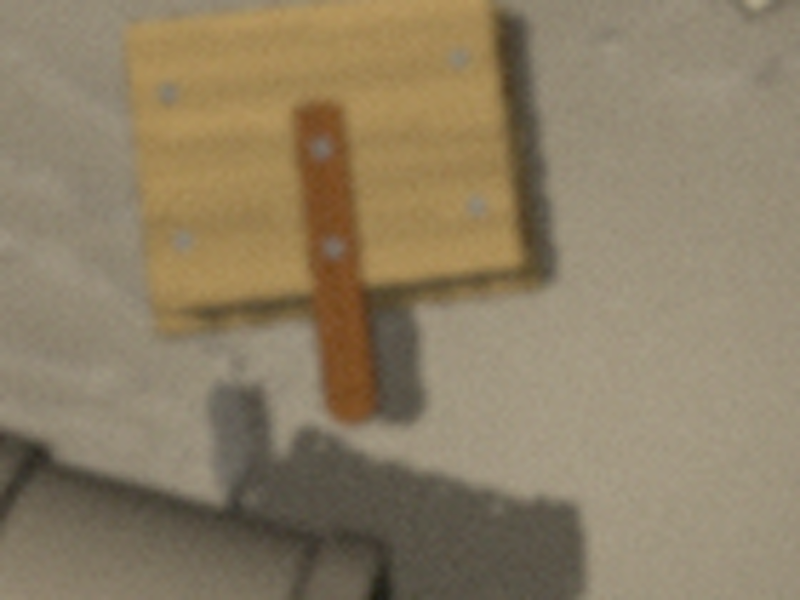

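Run:
```python
from h import *
s=ld("side3.npz");t=ld("top3.npz")
p=np.array([.4155,-.0088,.0397]);R=down(5.86)
tip=p+R[:,0]*.0946-[0,0,.004]
for n,d in(("side",s),("top",t)):
    print(n,"tip pred",proj(d,tip).round(1),"corner",proj(d,M(-59,-75,72)).round(1),proj(d,M(-59,75,72)).round(1),"htip",proj(d,M(-112,0,67)).round(1))
# crops with grid
c=s["pixels"][180:205,255:315,::-1]; cv2.imwrite("pics/s3tip.png",np.clip(cv2.resize(c,(780,325),interpolation=cv2.INTER_NEAREST)*1.4,0,255).astype('uint8'))
c=t["pixels"][205:250,235:295,::-1]; cv2.imwrite("pics/t3tip.png",np.clip(cv2.resize(c,(780,585),interpolation=cv2.INTER_NEAREST)*1.4,0,255).astype('uint8'))
```

```text
side tip pred [281.4 192.8] corner [304.8 195.2] [287.3 177.4] htip [276.7 190.2]
top tip pred [248. 226.] corner [302.2 206.1] [235.6 214.6] htip [272. 234.]
```

View pics/s3tip.png

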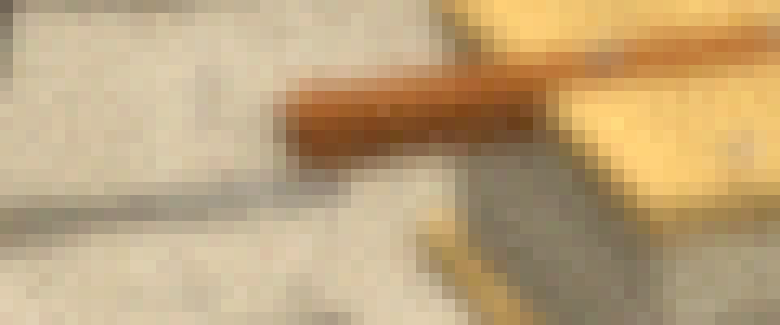

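View pics/t3tip.png

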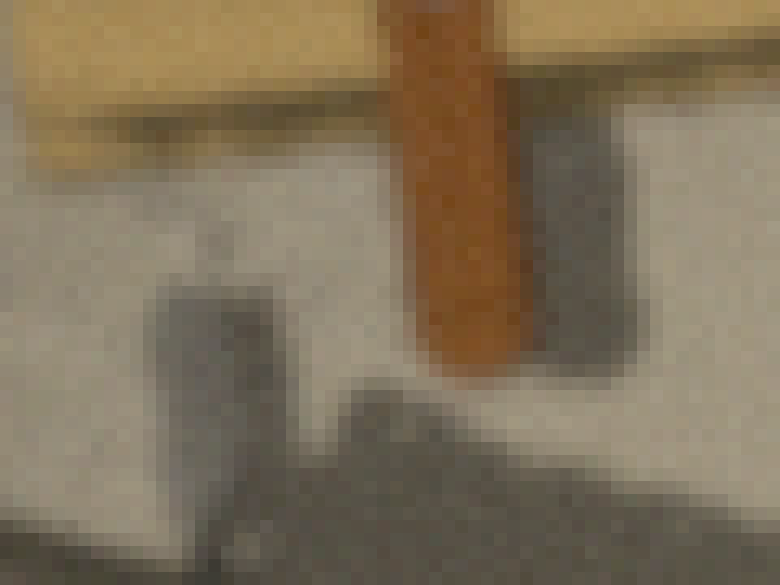

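Run:
```python
from h import *
s=ld("side3.npz");p=np.array([.4155,-.0088,.0397]);R=down(5.86)
s2=ld("side2.npz"); s0=ld("side0.npz")
G=s["pixels"].astype(float)
sat=G[...,0]-G[...,2]
# predicted line
ax=lambda L:p+R[:,0]*L-[0,0,.004]
for L in(-.09,-.06,-.03,.02,.05,.0946): print(L,proj(s,ax(L)).round(2))
c=s["pixels"][180:220,200:320,::-1]; cv2.imwrite("pics/s3w.png",np.clip(cv2.resize(c,(780,260),interpolation=cv2.INTER_NEAREST)*1.4,0,255).astype('uint8'))
b=cv2.GaussianBlur(s["pixels"],(0,0),.6).astype(float)
for u in list(range(206,244,4)):
    col=(b[185:215,u,0]-b[185:215,u,2]); r=np.clip(col-np.median(col)-8,0,None); print("h",u,round((r*np.arange(185,215)).sum()/r.sum(),2),round(np.polyval(np.polyfit([proj(s,ax(-.09))[0],proj(s,ax(.0946))[0]],[proj(s,ax(-.09))[1],proj(s,ax(.0946))[1]],1),u),2))
for u in range(256,280,3):
    col=b[185:205,u].sum(1); r=np.clip(np.median(col)-col-25,0,None)
    if u>275: r[:7]=0
    print("b",u,round((r*np.arange(185,205)).sum()/r.sum(),2),round(np.polyval(np.polyfit([proj(s,ax(-.09))[0],proj(s,ax(.0946))[0]],[proj(s,ax(-.09))[1],proj(s,ax(.0946))[1]],1),u),2))
# on bench, stage 0
bx=lambda L:np.array([.5042+L*np.cos(np.radians(1)),-.2327+L*np.sin(np.radians(1)),.007])
b=cv2.GaussianBlur(s0["pixels"],(0,0),.6).astype(float)
A,B=proj(s0,bx(-.093)),proj(s0,bx(.093)); f=np.polyfit([A[0],B[0]],[A[1],B[1]],1); print(A,B)
for u in range(262,303,4):
    col=(b[228:255,u,0]-b[228:255,u,2]); r=np.clip(col-np.median(col)-8,0,None); print("h0",u,round((r*np.arange(228,255)).sum()/r.sum(),2),round(np.polyval(f,u),2))
for u in range(308,334,4):
    col=b[225:250,u].sum(1); r=np.clip(np.median(col)-col-25,0,None); print("b0",u,round((r*np.arange(225,250)).sum()/r.sum(),2),round(np.polyval(f,u),2))
```

```text
-0.09 [214.94 202.65]
-0.06 [226.25 200.98]
-0.03 [237.34 199.34]
0.02 [255.4  196.67]
0.05 [265.98 195.1 ]
0.0946 [281.37 192.83]
h 206 nan 203.97
h 210 nan 203.38
h 214 nan 202.78
h 218 201.62 202.19
h 222 201.0 201.6
h 226 200.64 201.01
h 230 200.06 200.42
h 234 199.57 199.83
h 238 199.21 199.24
h 242 198.77 198.65
b 256 196.84 196.58
b 259 196.44 196.14
b 262 195.98 195.69
b 265 195.63 195.25
b 268 195.47 194.81
b 271 195.07 194.36
b 274 194.54 193.92
b 277 192.9 193.48
[258.10223766 245.31282565] [335.84903314 233.88672331]
h0 262 243.28 244.74
h0 266 242.58 244.15
h0 270 241.93 243.56
h0 274 241.44 242.98
h0 278 240.95 242.39
h0 282 240.43 241.8
h0 286 240.65 241.21
h0 290 240.37 240.62
h0 294 239.53 240.04
h0 298 239.61 239.45
h0 302 238.38 238.86
b0 308 239.98 237.98
b0 312 239.13 237.39
b0 316 238.14 236.8
b0 320 237.69 236.22
b0 324 237.55 235.63
b0 328 236.66 235.04
b0 332 235.98 234.45<stdin>:12: RuntimeWarning: invalid value encountered in scalar divide
```

View pics/s3w.png

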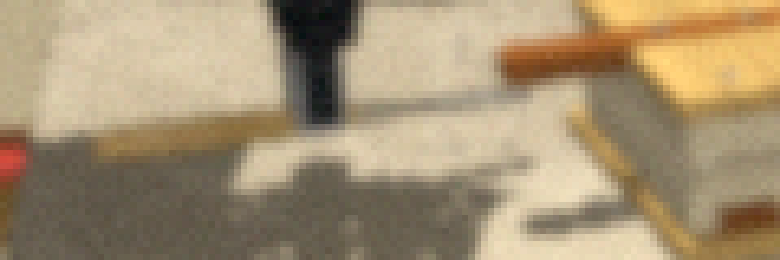

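Run:
```python
from h import *
t=ld("top3.npz");t0=ld("top0.npz")
def mm(X): X=X-O; return np.round([X@U*1000,X@W*1000],1)
print("tip cam",mm(ray(t,249.4,227.0,.036)),"tip kin",mm(np.array([.4155,-.0088,0])+down(5.86)[:,0]*.0946))
b=cv2.GaussianBlur(t["pixels"],(0,0),.5).astype(int)
for v in range(224,240,2): print(v,[tuple(b[v,u]) [0] - b[v,u,2] for u in range(243,262)],b[v,243:262].sum(1).tolist())
```

```text
tip cam [-87.3  51.7] tip kin [-84.4  54.7]
224 [np.int64(20), np.int64(20), np.int64(21), np.int64(20), np.int64(22), np.int64(21), np.int64(19), np.int64(19), np.int64(18), np.int64(18), np.int64(19), np.int64(21), np.int64(20), np.int64(20), np.int64(20), np.int64(20), np.int64(21), np.int64(21), np.int64(20)] [289, 291, 290, 292, 297, 302, 296, 277, 264, 262, 284, 295, 301, 301, 294, 301, 300, 300, 299]
226 [np.int64(22), np.int64(22), np.int64(23), np.int64(21), np.int64(19), np.int64(18), np.int64(18), np.int64(18), np.int64(16), np.int64(19), np.int64(18), np.int64(18), np.int64(19), np.int64(20), np.int64(20), np.int64(19), np.int64(18), np.int64(21), np.int64(22)] [289, 289, 288, 288, 278, 267, 273, 265, 256, 266, 270, 272, 268, 276, 287, 293, 294, 290, 294]
228 [np.int64(22), np.int64(21), np.int64(21), np.int64(18), np.int64(14), np.int64(11), np.int64(11), np.int64(11), np.int64(13), np.int64(15), np.int64(15), np.int64(14), np.int64(17), np.int64(19), np.int64(20), np.int64(19), np.int64(19), np.int64(19), np.int64(22)] [295, 294, 290, 268, 244, 220, 216, 212, 207, 198, 
[... 1175 characters left out ...]
, np.int64(21), np.int64(16), np.int64(14), np.int64(13), np.int64(11), np.int64(10), np.int64(9), np.int64(11), np.int64(11), np.int64(12), np.int64(13), np.int64(12), np.int64(15), np.int64(18), np.int64(20), np.int64(21), np.int64(19)] [298, 301, 299, 280, 252, 222, 211, 206, 199, 202, 193, 180, 177, 191, 233, 270, 286, 273, 239]
238 [np.int64(20), np.int64(20), np.int64(19), np.int64(19), np.int64(16), np.int64(14), np.int64(12), np.int64(11), np.int64(9), np.int64(11), np.int64(11), np.int64(12), np.int64(13), np.int64(12), np.int64(15), np.int64(16), np.int64(17), np.int64(17), np.int64(14)] [291, 300, 295, 279, 255, 230, 219, 213, 211, 202, 193, 185, 180, 188, 220, 251, 263, 241, 206]
```

move_arm:
  targets: [0,4,2,0,0,0,2,5,3,0,0,0,6,5,1,0,0,0,8,0,0,0,0,0,8,0,0,0,0,0]

```text
time_s: 7.9
position: [0.4397, -0.0004, 0.0263]
tool_rot: [[0.995, 0.0, -0.102], [0.102, -0.0, 0.995], [0.0, -1.0, -0.0]]
ft_force: [-0.4, -1.1, -0.2]
grip_width: 0.009
```

Run:
```python
from h import *
p,R=st()
```

```text
t 7.9 p [439.7, -0.4, 26.3] rot [-0.01, -5.86, -0.02] F [-0.4, -1.1, -0.2] w 9.0 q [-16.0, 29.0, 108.0, -0.0, 43.0, -111.0]
```

move_arm:
  targets: [2,0,0,0,0,0,1,0,0,0,0,0,1,0,0,0,0,0,0,0,0,0,0,0,0,0,0,0,0,0]

```text
time_s: 8.52
position: [0.4428, -0.0, 0.0262]
tool_rot: [[0.995, -0.0, -0.102], [0.102, 0.0, 0.995], [-0.0, -1.0, 0.0]]
ft_force: [0.5, -0.0, -1.4]
grip_width: 0.0092
```

Run:
```python
from h import *
from rig import get_image
p,R=st()
d=get_image("top"); np.savez("top4.npz",**d)
c=d["pixels"][195:240,230:290,::-1]; cv2.imwrite("pics/t4.png",np.clip(cv2.resize(c,(780,585),interpolation=cv2.INTER_NEAREST)*1.4,0,255).astype('uint8'))
```

```text
t 8.53 p [442.8, -0.0, 26.2] rot [0.0, -5.85, 0.01] F [0.5, -0.0, -1.4] w 9.2 q [-15.0, 29.0, 107.0, -0.0, 44.0, -111.0]
```

View pics/t4.png

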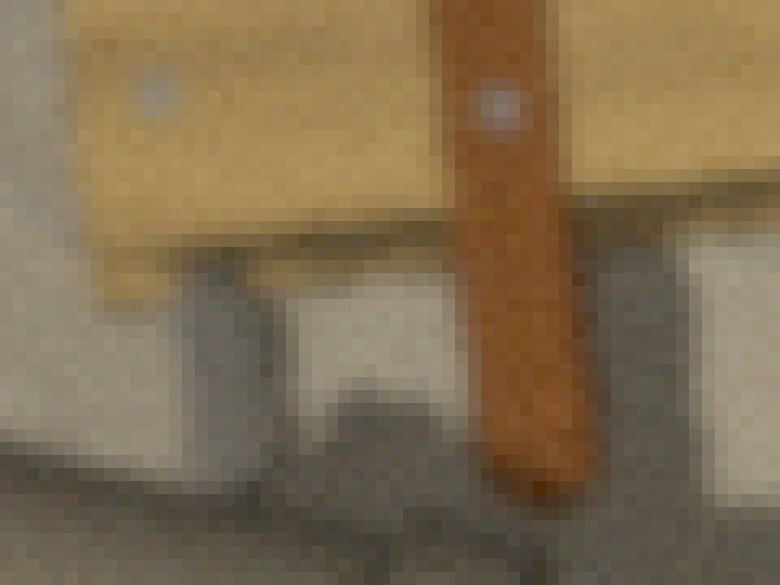

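move_arm:
  targets: [0.7,0,0,0,0,0,0.7,0,0,0,0,0,0.6,0,0,0,0,0,0,0,0,0,0,0,0,0,0,0,0,0]

```text
time_s: 9.2
position: [0.4448, 0.0002, 0.0262]
tool_rot: [[0.995, -0.0, -0.102], [0.102, 0.0, 0.995], [-0.0, -1.0, 0.0]]
ft_force: [-0.4, -0.4, -1.1]
grip_width: 0.0094
```

move_arm:
  targets: [0.5,0,0,0,0,0,0.5,0,0,0,0,0,0.5,0,0,0,0,0,0,0,0,0,0,0,0,0,0,0,0,0]

```text
time_s: 9.82
position: [0.4452, 0.0005, 0.0259]
tool_rot: [[0.995, -0.003, -0.102], [0.102, 0.0, 0.995], [-0.003, -1.0, 0.001]]
ft_force: [-4.8, -1.5, 0.2]
grip_width: 0.0093
```

Contact with the face at TCP x≈0.445 (F≈5 N) fixes the depth reference. I'll back off and rise to the groove height.

move_arm:
  targets: [-4,0,0,0,0,0,-3,0,0,0,0,0,0,-7,0,0,0,0,0,-7,0,0,0,0,0,0,0,0,0,0]

```text
time_s: 10.45
position: [0.4399, -0.0005, 0.0409]
tool_rot: [[0.995, 0.002, -0.102], [0.102, -0.001, 0.995], [0.002, -1.0, -0.001]]
ft_force: [-0.8, 0.4, -0.8]
grip_width: 0.0093
```

```bash
cat >> h.py <<'E'
def mpos(p): d=p-O; return np.round([d@U*1000,d@W*1000,d[2]*1000],2)
E
python3 - <<'E'
from h import *
from rig import get_image
p,R=st(); print(mpos(p))
s=get_image("side");np.savez("side5.npz",**s)
c=s["pixels"][170:215,240:315,::-1]; cv2.imwrite("pics/s5.png",np.clip(cv2.resize(c,(800,480),interpolation=cv2.INTER_CUBIC)*1.5,0,255).astype('uint8'))
d=get_image("top"); 
c=d["pixels"][195:240,230:290,::-1]; cv2.imwrite("pics/t5.png",np.clip(cv2.resize(c,(780,585),interpolation=cv2.INTER_NEAREST)*1.4,0,255).astype('uint8'))
E
```

```text
t 10.45 p [439.9, -0.5, 40.9] rot [-0.04, -5.86, -0.1] F [-0.8, 0.4, -0.8] w 9.3 q [-16.0, 27.0, 107.0, -0.0, 46.0, -111.0]
[-153.88   60.51   40.94]
```

View pics/s5.png

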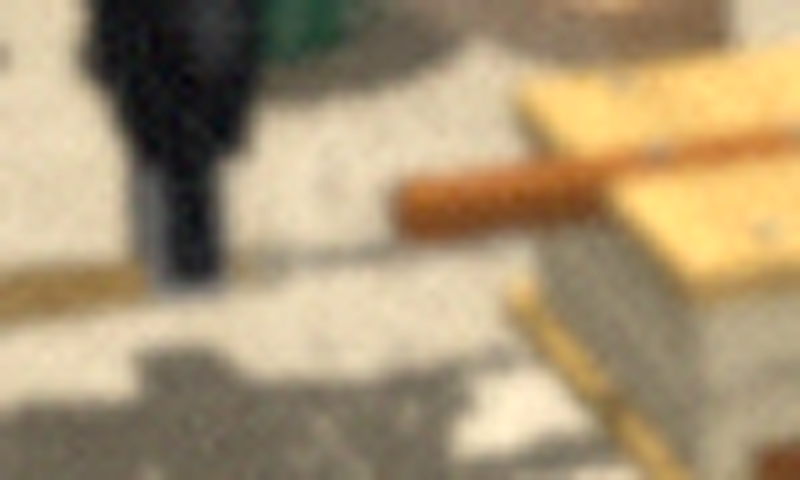

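View pics/t5.png

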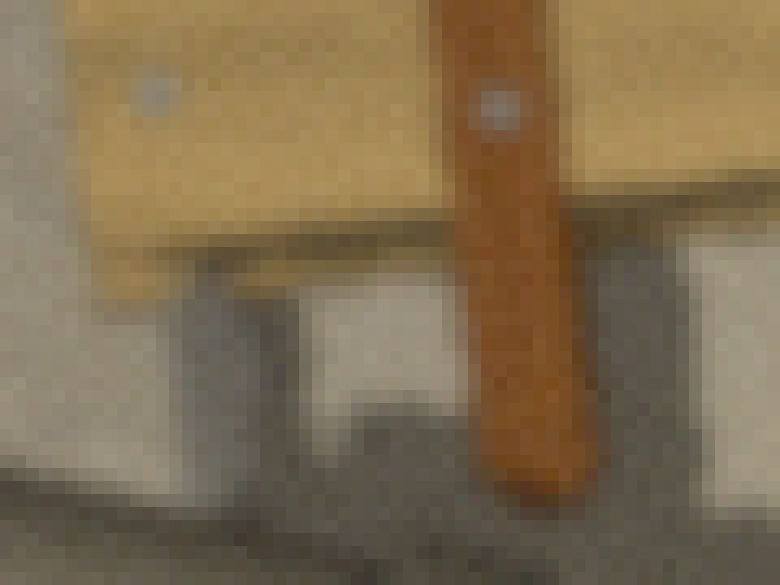

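move_arm:
  targets: [3,0.4,0,0,0,0,3,0,0,0,0,0,2,0,0,0,0,0,1.7,0,0,0,0,0,0,0,0,0,0,0]

```text
time_s: 11.18
position: [0.4491, 0.0006, 0.0398]
tool_rot: [[0.995, 0.0, -0.102], [0.102, -0.0, 0.995], [0.0, -1.0, -0.0]]
ft_force: [0.2, 0.6, -0.0]
grip_width: 0.0089
```

Run:
```python
from h import *
from rig import get_image
p,R=st(); print(mpos(p))
```

```text
t 11.18 p [449.1, 0.6, 39.8] rot [-0.0, -5.86, -0.01] F [0.2, 0.6, -0.0] w 8.9 q [-15.0, 28.0, 106.0, 0.0, 46.0, -111.0]
[-144.58   60.69   39.81]
```

The tip is about 4 mm in with no contact force. Now the slow pass at 3 cm/s.

move_arm:
  targets: [0.2,-0.3,-3.7,0,0,0,0,0,-3.7,0,0,0,0,0,-3.7,0,0,0,0,0,-3.7,0,0,0,0,0,-3.7,0,0,0]

```text
time_s: 11.8
position: [0.4511, -0.0181, 0.0401]
tool_rot: [[0.995, -0.0, -0.102], [0.102, -0.0, 0.995], [-0.0, -1.0, 0.0]]
ft_force: [0.0, 0.8, -0.2]
grip_width: 0.0092
```

move_arm:
  targets: [0,0,-3.7,0,0,0,0,0,-3.7,0,0,0,0,0,-3.7,0,0,0,0,0,-3.7,0,0,0,0,0,-3.7,0,0,0]

```text
time_s: 12.42
position: [0.453, -0.0364, 0.0401]
tool_rot: [[0.995, -0.0, -0.102], [0.102, -0.0, 0.995], [-0.0, -1.0, 0.0]]
ft_force: [-0.1, 0.3, 0.2]
grip_width: 0.0096
```

Run:
```python
from h import *
p,R=st(); print(mpos(p))
```

```text
t 12.43 p [453.0, -36.4, 40.1] rot [-0.0, -5.86, 0.0] F [-0.1, 0.3, 0.2] w 9.6 q [-20.0, 28.0, 105.0, -0.0, 47.0, -115.0]
[-144.52   23.46   40.11]
```

move_arm:
  targets: [0,0,-3.7,0,0,0,0,0,-3.7,0,0,0,0,0,-3.7,0,0,0,0,0,-3.7,0,0,0,0,0,-3.7,0,0,0]

```text
time_s: 13.05
position: [0.4549, -0.0548, 0.0401]
tool_rot: [[0.995, -0.0, -0.102], [0.102, 0.0, 0.995], [-0.0, -1.0, 0.0]]
ft_force: [-0.7, 0.2, 0.3]
grip_width: 0.009
```

move_arm:
  targets: [0,0,-3.7,0,0,0,0,0,-3.7,0,0,0,0,0,-3.7,0,0,0,0,0,-3.7,0,0,0,0,0,-3.7,0,0,0]

```text
time_s: 13.68
position: [0.4568, -0.0733, 0.0401]
tool_rot: [[0.995, -0.0, -0.102], [0.102, 0.0, 0.995], [-0.0, -1.0, 0.0]]
ft_force: [-0.6, 0.9, -0.1]
grip_width: 0.0087
```

move_arm:
  targets: [0,0,-3.7,0,0,0,0,0,-3.7,0,0,0,0,0,-3.7,0,0,0,0,0,-3.7,0,0,0,0,0,-3.7,0,0,0]

```text
time_s: 14.3
position: [0.4587, -0.0916, 0.0401]
tool_rot: [[0.995, -0.0, -0.102], [0.102, 0.0, 0.995], [-0.0, -1.0, 0.0]]
ft_force: [-0.4, 0.3, 0.3]
grip_width: 0.0096
```

Run:
```python
from h import *
p,R=st(); print(mpos(p))
```

```text
t 14.3 p [458.7, -91.6, 40.1] rot [0.0, -5.85, 0.0] F [-0.4, 0.3, 0.3] w 9.6 q [-26.0, 29.0, 103.0, -0.0, 48.0, -122.0]
[-144.57  -32.06   40.13]
```

move_arm:
  targets: [0,0,-3.7,0,0,0,0,0,-3.7,0,0,0,0,0,-3.7,0,0,0,0,0,-3.7,0,0,0,0,0,-3.7,0,0,0]

```text
time_s: 14.92
position: [0.4606, -0.11, 0.0401]
tool_rot: [[0.995, -0.0, -0.102], [0.102, 0.0, 0.995], [-0.0, -1.0, 0.0]]
ft_force: [-0.0, 0.4, 0.2]
grip_width: 0.009
```

move_arm:
  targets: [0,0,-3.5,0,0,0,0,0,-1.5,0,0,0,0,0,0,0,0,0,0,0,0,0,0,0,0,0,0,0,0,0]

```text
time_s: 15.55
position: [0.4611, -0.1147, 0.0401]
tool_rot: [[0.995, 0.0, -0.102], [0.102, -0.0, 0.995], [0.0, -1.0, -0.0]]
ft_force: [-0.1, -1.0, 0.0]
grip_width: 0.0092
```

Run:
```python
from h import *
from rig import get_image
p,R=st(); print(mpos(p))
s=get_image("side");np.savez("side6.npz",**s)
c=s["pixels"][180:230,260:335,::-1]; cv2.imwrite("pics/s6.png",np.clip(cv2.resize(c,(800,533),interpolation=cv2.INTER_CUBIC)*1.5,0,255).astype('uint8'))
d=get_image("top"); 
c=d["pixels"][185:240,250:325,::-1]; cv2.imwrite("pics/t6.png",np.clip(cv2.resize(c,(780,572),interpolation=cv2.INTER_NEAREST)*1.4,0,255).astype('uint8'))
```

```text
t 15.55 p [461.1, -114.7, 40.1] rot [-0.0, -5.86, -0.0] F [-0.1, -1.0, 0.0] w 9.2 q [-28.0, 29.0, 102.0, -0.0, 49.0, -124.0]
[-144.56  -55.22   40.14]
```

View pics/s6.png

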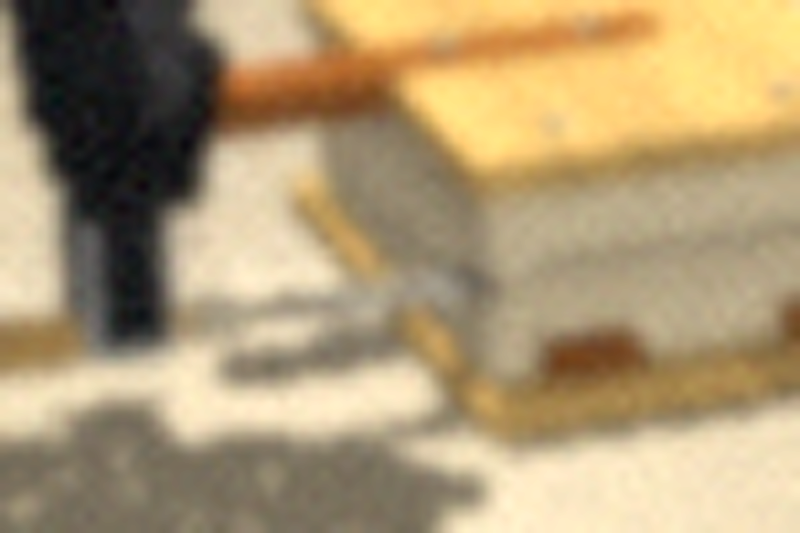

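View pics/t6.png

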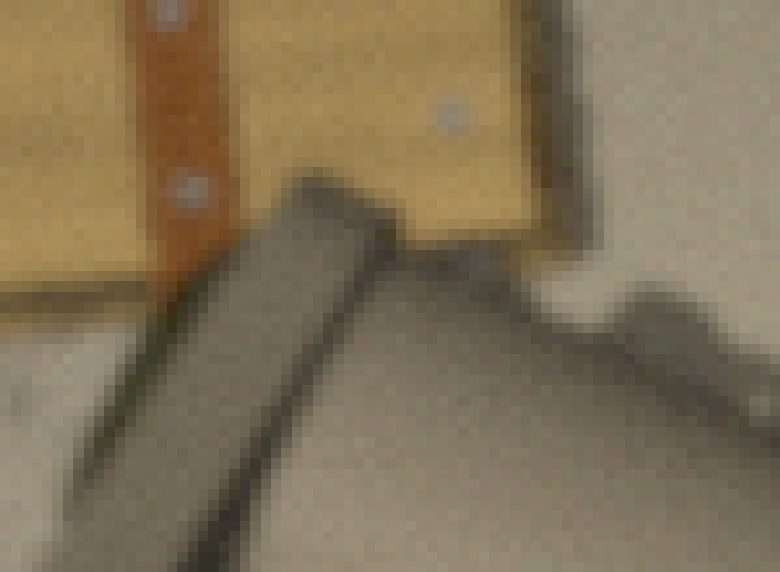

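The side view shows the blade tip seated in the groove at the right front corner (470,282), level with the joint at (490,275). I'll withdraw and take the spatula back to its place.

move_arm:
  targets: [-4,0,0,0,0,0,-8,0,0,0,0,0,-12,0,0,0,0,0,-12,-4,-6,0,0.012,0,-4,-6,-18,0,0.012,0]

```text
time_s: 16.27
position: [0.4222, -0.1428, 0.0504]
tool_rot: [[0.997, -0.001, -0.078], [0.078, 0.001, 0.997], [-0.001, -1.0, 0.001]]
ft_force: [0.2, -0.6, -1.4]
grip_width: 0.0093
```

move_arm:
  targets: [0,-6,-24,0,0.012,0,0,-4,-24,0,0.012,0,4,0,-20,0,0.012,0,12,0,-14,0,0.012,0,18,0,-6,0,0.0128,0]

```text
time_s: 16.9
position: [0.4628, -0.2304, 0.06]
tool_rot: [[1.0, -0.0, -0.015], [0.015, 0.0, 1.0], [-0.0, -1.0, 0.0]]
ft_force: [-0.8, 0.5, -0.7]
grip_width: 0.0092
```

Run:
```python
from h import *
p,R=st()
print(R.T@(np.array([.5024,-.2330,.0112])-p)*1000)
```

```text
t 16.9 p [462.8, -230.4, 60.0] rot [0.01, -0.87, 0.02] F [-0.8, 0.5, -0.7] w 9.2 q [-40.0, 30.0, 94.0, -0.0, 56.0, -130.0]
[39.56916242 48.80513712 -3.17741294]
```

move_arm:
  targets: [14,4,-1,0,0,0,14,10,-1,0,0,0,9,10,-1,0,0,0,2.5,9,0,0,0,0,0,7,0,0,0,0]

```text
time_s: 17.52
position: [0.5021, -0.2313, 0.0193]
tool_rot: [[1.0, -0.001, -0.018], [0.018, 0.001, 1.0], [-0.001, -1.0, 0.001]]
ft_force: [-0.0, -0.0, 0.4]
grip_width: 0.0091
```

move_arm:
  targets: [0,4,0,0,0,0,0,2.5,0,0,0,0,0,1.5,0,0,0,0,0,0.7,0,0,0,0,0,0,0,0,0,0]

```text
time_s: 18.15
position: [0.5024, -0.2316, 0.0115]
tool_rot: [[1.0, 0.0, -0.017], [0.017, -0.0, 1.0], [0.0, -1.0, -0.0]]
ft_force: [0.3, 0.3, 0.1]
grip_width: 0.0092
```

move_arm:
  targets: [0,0,0,0,0,0,0,0,0,0,0,0,0,0,0,0,0,0,0,0,0,0,0,0,0,-2,0,0,0,0]
  hand: -0.1

```text
time_s: 18.77
position: [0.5023, -0.2315, 0.0134]
tool_rot: [[1.0, -0.0, -0.017], [0.017, 0.0, 1.0], [-0.0, -1.0, 0.0]]
ft_force: [0.1, -0.0, -1.2]
grip_width: 0.0384
```

move_arm:
  targets: [0,-8,0,0,0,0,0,-15,0,0,0,0,0,-22,0,0,0,0,0,-28,0,0,0,0,0,-28,0,0,0,0]

```text
time_s: 19.4
position: [0.5023, -0.2315, 0.1164]
tool_rot: [[1.0, 0.001, -0.017], [0.017, -0.001, 1.0], [0.001, -1.0, -0.001]]
ft_force: [-0.7, 0.5, -0.8]
grip_width: 0.0386
```

Run:
```python
from h import *
p,R=st()
g=M(-90,0,56); print(g)
g[2]=.14; show(plan(p,R,g,down(5.9),10))
```

```text
t 19.4 p [502.3, -231.5, 116.4] rot [-0.03, -1.0, -0.04] F [-0.7, 0.5, -0.8] w 38.6 q [-37.0, 29.0, 85.0, 0.0, 66.0, -128.0]
[ 0.50967675 -0.05415133  0.056     ]
[1.0, -2.4, 17.7, 0.0001, -0.0086, 0.0001]
[1.2, -2.4, 17.7, 0.0001, -0.0086, 0.0001]
[1.3, -2.4, 17.7, 0.0001, -0.0086, 0.0001]
[1.5, -2.4, 17.7, 0.0001, -0.0086, 0.0001]
[1.6, -2.4, 17.7, 0.0001, -0.0086, 0.0001]
[1.8, -2.4, 17.7, 0.0001, -0.0086, 0.0001]
[2.0, -2.4, 17.6, 0.0001, -0.0086, 0.0001]
[2.1, -2.4, 17.6, 0.0001, -0.0086, 0.0001]
[2.3, -2.4, 17.6, 0.0001, -0.0086, 0.0001]
[2.4, -2.4, 17.6, 0.0001, -0.0086, 0.0001]
```

move_arm:
  targets: [1,-4,12,0,-0.0086,0,1,-4,20,0,-0.0086,0,1.3,-4,22,0,-0.0086,0,1.5,-4,22,0,-0.0086,0,1.6,-4,22,0,-0.0086,0]
  hand: 0.3

```text
time_s: 20.02
position: [0.505, -0.1314, 0.1344]
tool_rot: [[0.998, -0.001, -0.062], [0.062, 0.0, 0.998], [-0.001, -1.0, 0.0]]
ft_force: [0.1, 0.3, 0.2]
grip_width: 0.0552
```

move_arm:
  targets: [2,-2,22,0,-0.0086,0,2,0,22,0,-0.0086,0,2.3,0,18,0,-0.0086,0,2.3,0,12,0,-0.0086,0,2,0,4.5,0,-0.0086,0]

```text
time_s: 20.65
position: [0.5101, -0.0536, 0.1364]
tool_rot: [[0.995, -0.0, -0.104], [0.104, -0.0, 0.995], [-0.0, -1.0, -0.0]]
ft_force: [0.5, -0.3, -0.6]
grip_width: 0.0554
```

Run:
```python
from h import *
from rig import get_image
p,R=st(); print(mpos(p)); print(R.T@(M(-90,0,56)-p)*1000)
for n in("side","top"):
    d=get_image(n); np.savez(f"{n}7.npz",**d)
    c=d["pixels"][150:275,240:440,::-1]
    cv2.imwrite(f"pics/{n}7.png",np.clip(cv2.resize(c,(800,500),interpolation=cv2.INTER_CUBIC)*1.4,0,255).astype('uint8'))
```

```text
t 20.65 p [510.1, -53.6, 136.4] rot [-0.0, -6.0, 0.01] F [0.5, -0.3, -0.6] w 55.4 q [-19.0, 24.0, 90.0, -0.0, 66.0, -115.0]
[-89.49   0.53 136.39]
[-0.4952008  80.39239823 -0.52252846]
```

View pics/side7.png

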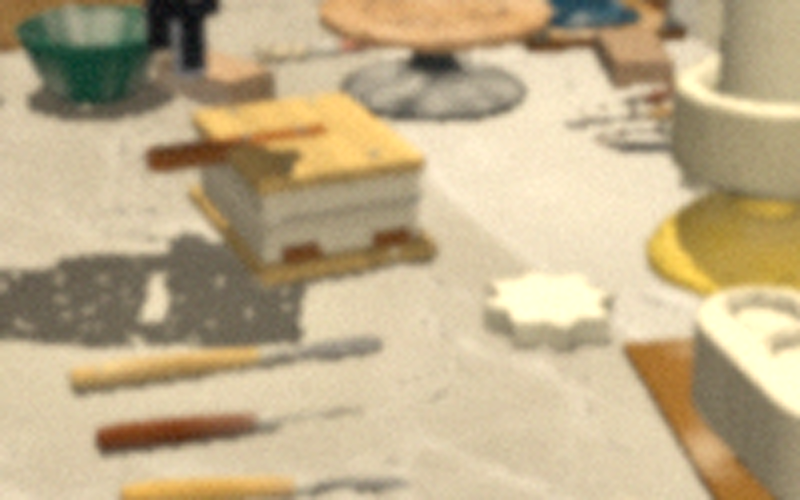

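View pics/top7.png

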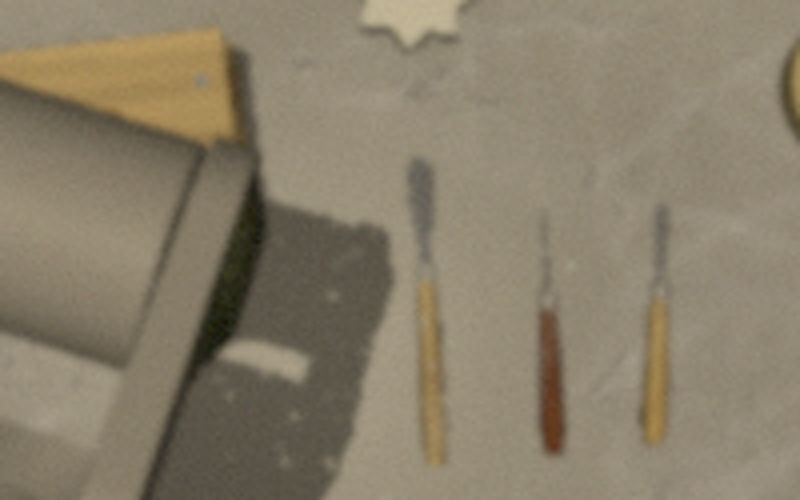

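The spatula lies flat back in its place (top view 410–445, 160–465) and the other tools are undisturbed. I'll descend on the lid handle.

move_arm:
  targets: [0,12,0,0,0,0,0,16,0,0,0,0,0,16,0,0,0,0,0,12,0,0,0,0,0,9,0,0,0,0]

```text
time_s: 21.38
position: [0.5099, -0.0545, 0.0705]
tool_rot: [[0.995, -0.001, -0.103], [0.103, 0.0, 0.995], [-0.001, -1.0, 0.0]]
ft_force: [0.5, -0.2, -0.0]
grip_width: 0.0554
```

move_arm:
  targets: [0,7,0,0,0,0,0,5,0,0,0,0,-0.5,3,0,0,0,0,0,0,0,0,0,0,0,0,0,0,0,0]

```text
time_s: 22.0
position: [0.5096, -0.0544, 0.0566]
tool_rot: [[0.995, 0.0, -0.103], [0.103, -0.0, 0.995], [0.0, -1.0, -0.0]]
ft_force: [-0.1, -0.3, -1.0]
grip_width: 0.0555
```

Run:
```python
from h import *
from rig import get_image
p,R=st(); print(mpos(p))
for n in("side",):
    d=get_image(n); np.savez(f"{n}8.npz",**d)
    c=d["pixels"][155:230,240:340,::-1]
    cv2.imwrite(f"pics/{n}8.png",np.clip(cv2.resize(c,(800,600),interpolation=cv2.INTER_CUBIC)*1.4,0,255).astype('uint8'))
```

```text
t 22.0 p [509.6, -54.4, 56.6] rot [-0.01, -5.93, -0.02] F [-0.1, -0.3, -1.0] w 55.5 q [-19.0, 30.0, 95.0, -0.0, 55.0, -115.0]
[-90.06  -0.23  56.65]
```

View pics/side8.png

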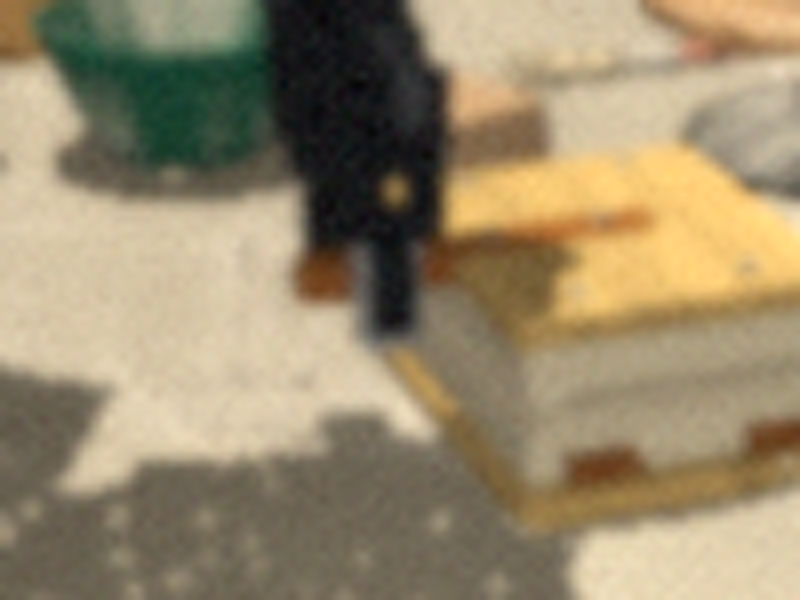

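move_arm:
  targets: [0,0,0,0,0,0,0,0,0,0,0,0,0,0,0,0,0,0,0,0,0,0,0,0,0,0,0,0,0,0]
  hand: -1
  squeeze: 25

```text
time_s: 22.68
position: [0.5094, -0.0528, 0.0567]
tool_rot: [[0.995, -0.0, -0.103], [0.103, 0.003, 0.995], [0.0, -1.0, 0.003]]
ft_force: [-0.0, 9.8, 5.0]
grip_width: 0.0221
```

Run:
```python
from h import *
p,R=st(); print(mpos(p))
```

```text
t 22.68 p [509.4, -52.8, 56.7] rot [0.15, -5.89, -0.0] F [-0.0, 9.8, 5.0] w 22.1 q [-19.0, 30.0, 95.0, 0.0, 55.0, -115.0]
[-90.19   1.34  56.72]
```

move_arm:
  targets: [0,0,1,0,0,0,0,0,1,0,0,0,0,0,0,0,0,0,0,0,0,0,0,0,0,0,0,0,0,0]

```text
time_s: 23.3
position: [0.5094, -0.0528, 0.0567]
tool_rot: [[0.995, 0.0, -0.103], [0.103, -0.0, 0.995], [0.0, -1.0, -0.0]]
ft_force: [-2.3, -1.1, 6.0]
grip_width: 0.0218
```

Run:
```python
from h import *
p,R=st(); m=mpos(p);print(m)
# arc plan: grasp point = TCP z+11 (tool down). hinge at (58, 36)
g=np.array([m[0],m[2]+11]); h=np.array([58,36.]); r=g-h; print("r",np.hypot(*r),"ang",np.degrees(np.arctan2(r[1],r[0])),"nominal",np.hypot(148,31),np.degrees(np.arctan2(31,-148)))
```

```text
t 23.3 p [509.4, -52.8, 56.7] rot [-0.03, -5.9, -0.01] F [-2.3, -1.1, 6.0] w 21.8 q [-19.0, 30.0, 95.0, -0.0, 55.0, -115.0]
[-90.14   1.42  56.71]
r 151.49582073443477 ang 167.91792196061076 nominal 151.21177202850313 168.16988667383197
```

Gripped at 22 mm opening, lateral force nulled. I'll plan the arc.

Run:
```python
from h import *
n=45
a0=np.radians(168.0); r=151.4
w=np.ones(n); w[:4]=[.25,.5,.75,.9]; w[-5:]=[.9,.7,.5,.3,.15]; w/=w.sum()
ph=np.r_[0,np.cumsum(w)]*1.27
P=np.c_[58+r*np.cos(a0-ph),36+r*np.sin(a0-ph)]
np.save("arc.npy",np.c_[ph,P])
D=np.diff(P,axis=0); e=np.zeros(2)
for i in range(n):
    q=np.round(D[i]+e,1); e+=D[i]-q
    print(q[0],-q[1],end=" | ")
    if i%5==4: print("phi %.3f"%ph[i+1],(P[i+1]-[0,11]).round(1))
```

```text
0.2 -1.1 | 0.6 -2.3 | 0.8 -3.5 | 1.2 -4.0 | 1.3 -4.5 | phi 0.105 [-86.   71.9]
1.6 -4.5 | 1.6 -4.3 | 1.8 -4.4 | 1.9 -4.3 | 2.1 -4.2 | phi 0.261 [-77.   93.6]
2.2 -4.1 | 2.3 -4.1 | 2.5 -4.0 | 2.5 -4.0 | 2.7 -3.8 | phi 0.416 [-64.8 113.6]
2.8 -3.8 | 2.9 -3.6 | 3.1 -3.6 | 3.1 -3.5 | 3.3 -3.4 | phi 0.571 [-49.6 131.5]
3.3 -3.3 | 3.5 -3.2 | 3.5 -3.0 | 3.7 -3.0 | 3.7 -2.9 | phi 0.726 [-31.9 146.8]
3.8 -2.7 | 3.9 -2.6 | 4.0 -2.5 | 4.1 -2.3 | 4.1 -2.3 | phi 0.881 [-12.  159.3]
4.2 -2.1 | 4.3 -2.0 | 4.3 -1.8 | 4.4 -1.7 | 4.4 -1.6 | phi 1.036 [  9.6 168.4]
4.4 -1.4 | 4.6 -1.3 | 4.5 -1.1 | 4.6 -1.1 | 4.6 -0.8 | phi 1.191 [ 32.3 174.2]
4.2 -0.7 | 3.2 -0.4 | 2.4 -0.3 | 1.4 -0.1 | 0.7 -0.1 | phi 1.270 [ 44.2 175.8]
```

move_arm:
  targets: [0.2,-1.1,0,0,0,0,0.6,-2.3,0,0,0,0,0.8,-3.5,0,0,0,0,1.2,-4,0,0,0,0,1.3,-4.5,0,0,0,0]
  squeeze: 40

```text
time_s: 23.92
position: [0.5135, -0.0523, 0.0719]
tool_rot: [[0.995, -0.0, -0.103], [0.103, -0.001, 0.995], [-0.0, -1.0, -0.001]]
ft_force: [1.6, -4.8, -5.9]
grip_width: 0.0212
```

move_arm:
  targets: [1.6,-4.5,0,0,0,0,1.6,-4.3,0,0,0,0,1.8,-4.4,0,0,0,0,1.9,-4.3,0,0,0,0,2.1,-4.2,0,0,0,0]

```text
time_s: 24.55
position: [0.5226, -0.0514, 0.0936]
tool_rot: [[0.995, 0.0, -0.103], [0.103, -0.001, 0.995], [-0.0, -1.0, -0.001]]
ft_force: [1.2, -4.7, -6.8]
grip_width: 0.0211
```

Run:
```python
from h import *
p,R=st(); print(mpos(p))
```

```text
t 24.55 p [522.6, -51.4, 93.6] rot [-0.04, -5.94, -0.0] F [1.2, -4.7, -6.8] w 21.1 q [-19.0, 28.0, 91.0, -0.0, 61.0, -114.0]
[-76.89   1.43  93.6 ]
```

move_arm:
  targets: [2.2,-4.1,0,0,0,0,2.3,-4.1,0,0,0,0,2.5,-4,0,0,0,0,2.5,-4,0,0,0,0,2.7,-3.8,0,0,0,0]

```text
time_s: 25.18
position: [0.5346, -0.0502, 0.1135]
tool_rot: [[0.995, -0.0, -0.103], [0.103, -0.001, 0.995], [-0.0, -1.0, -0.001]]
ft_force: [2.6, -4.8, -5.6]
grip_width: 0.0213
```

Run:
```python
from h import *
from rig import get_image
p,R=st(); print(mpos(p))
d=get_image("side")
c=d["pixels"][130:230,240:360,::-1]
cv2.imwrite("pics/side9.png",np.clip(cv2.resize(c,(720,600),interpolation=cv2.INTER_CUBIC)*1.4,0,255).astype('uint8'))
```

```text
t 25.18 p [534.6, -50.2, 113.5] rot [-0.05, -5.94, 0.02] F [2.6, -4.8, -5.6] w 21.3 q [-18.0, 28.0, 87.0, -0.0, 65.0, -114.0]
[-64.79   1.38 113.47]
```

View pics/side9.png

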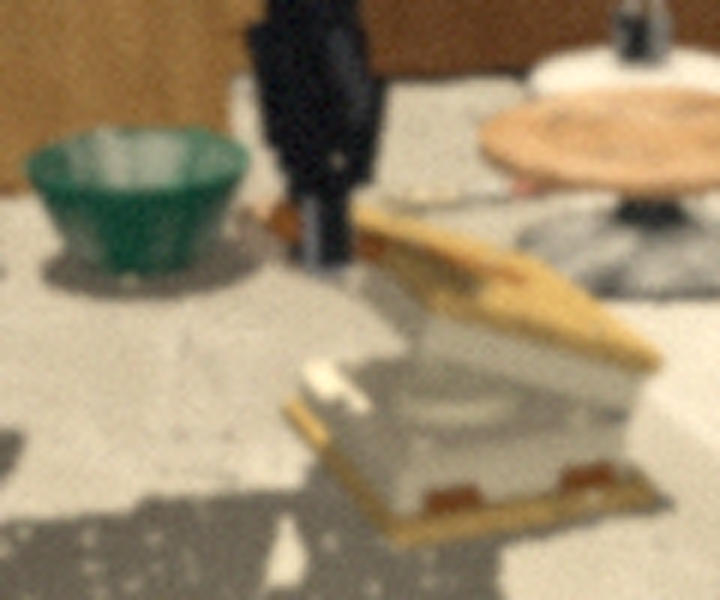

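The lid is opening and following the gripper. I'll continue along the arc.

move_arm:
  targets: [2.8,-3.8,0,0,0,0,2.9,-3.6,0,0,0,0,3.1,-3.6,0,0,0,0,3.1,-3.5,0,0,0,0,3.3,-3.4,0,0,0,0]

```text
time_s: 25.85
position: [0.5494, -0.0487, 0.1312]
tool_rot: [[0.995, -0.001, -0.103], [0.103, -0.001, 0.995], [-0.001, -1.0, -0.001]]
ft_force: [0.6, -6.9, -6.2]
grip_width: 0.0215
```

move_arm:
  targets: [3.3,-3.3,0,0,0,0,3.5,-3.2,0,0,0,0,3.5,-3,0,0,0,0,3.7,-3,0,0,0,0,3.7,-2.9,0,0,0,0]

```text
time_s: 26.48
position: [0.5668, -0.0469, 0.1464]
tool_rot: [[0.995, -0.002, -0.103], [0.103, -0.001, 0.995], [-0.002, -1.0, -0.001]]
ft_force: [0.3, -6.6, -5.9]
grip_width: 0.0214
```

Run:
```python
from h import *
p,R=st(); print(mpos(p))
```

```text
t 26.48 p [566.8, -46.9, 146.4] rot [-0.06, -5.93, 0.11] F [0.3, -6.6, -5.9] w 21.4 q [-17.0, 28.0, 80.0, -0.0, 72.0, -113.0]
[-32.42   1.3  146.44]
```

move_arm:
  targets: [3.8,-2.7,-0.3,0,0,0,3.9,-2.6,-0.3,0,0,0,4,-2.5,-0.2,0,0,0,4.1,-2.3,0,0,0,0,4.1,-2.3,0,0,0,0]

```text
time_s: 27.1
position: [0.5872, -0.0449, 0.1593]
tool_rot: [[0.995, -0.0, -0.103], [0.103, 0.0, 0.995], [-0.0, -1.0, 0.0]]
ft_force: [-1.3, -2.8, -4.4]
grip_width: 0.0216
```

move_arm:
  targets: [4.2,-2.1,0,0,0,0,4.3,-2,0,0,0,0,4.3,-1.8,0,0,0,0,4.4,-1.7,0,0,0,0,4.4,-1.6,0,0,0,0]

```text
time_s: 27.72
position: [0.6089, -0.0428, 0.1686]
tool_rot: [[0.995, 0.0, -0.103], [0.103, 0.0, 0.995], [0.0, -1.0, 0.0]]
ft_force: [-1.9, -1.1, -2.8]
grip_width: 0.0213
```

Run:
```python
from h import *
from rig import get_image
p,R=st(); print(mpos(p))
d=get_image("side")
c=d["pixels"][110:230,240:384,::-1]
cv2.imwrite("pics/side10.png",np.clip(cv2.resize(c,(720,600),interpolation=cv2.INTER_CUBIC)*1.4,0,255).astype('uint8'))
```

```text
t 27.73 p [608.9, -42.8, 168.6] rot [0.0, -5.93, -0.0] F [-1.9, -1.1, -2.8] w 21.3 q [-15.0, 31.0, 71.0, 0.0, 78.0, -111.0]
[  9.82   1.11 168.63]
```

View pics/side10.png

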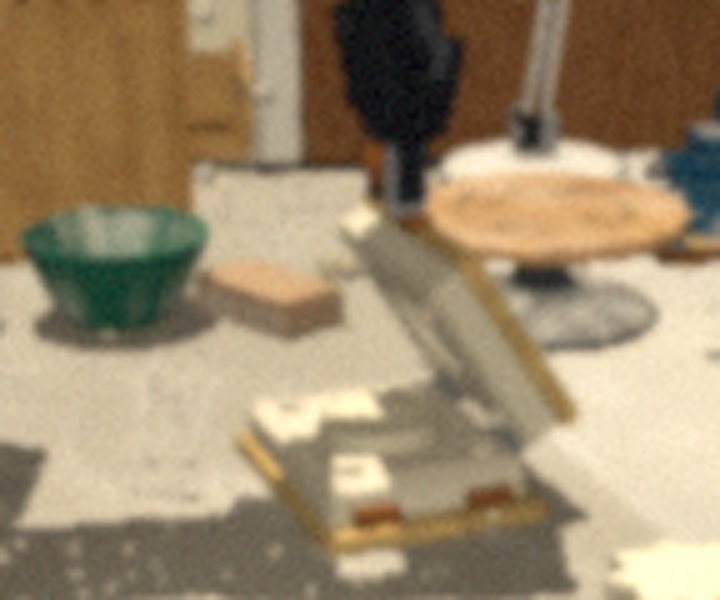

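move_arm:
  targets: [4.4,-1.4,0,0,0,0,4.6,-1.3,0,0,0,0,4.5,-1.1,0,0,0,0,4.6,-1.1,0,0,0,0,4.6,-0.8,0,0,0,0]

```text
time_s: 28.4
position: [0.6315, -0.0405, 0.1744]
tool_rot: [[0.995, 0.0, -0.103], [0.103, -0.0, 0.995], [0.0, -1.0, -0.0]]
ft_force: [-1.6, -1.9, 0.1]
grip_width: 0.0206
```

move_arm:
  targets: [4.2,-0.7,0,0,0,0,3.2,-0.4,0,0,0,0,2.4,-0.3,0,0,0,0,1.4,-0.1,0,0,0,0,0.7,-0.1,0,0,0,0]

```text
time_s: 29.02
position: [0.6431, -0.0394, 0.1759]
tool_rot: [[0.995, 0.0, -0.103], [0.103, -0.0, 0.995], [0.0, -1.0, -0.0]]
ft_force: [-2.0, -2.0, 1.5]
grip_width: 0.0212
```

move_arm:
  targets: [0,0,0,0,0,0,0,0,0,0,0,0,0,0,0,0,0,0,0,0,0,0,0,0,0,0,0,0,0,0]

```text
time_s: 29.65
position: [0.6431, -0.0393, 0.1759]
tool_rot: [[0.995, 0.0, -0.103], [0.103, -0.0, 0.995], [0.0, -1.0, -0.0]]
ft_force: [-2.6, -3.1, 4.2]
grip_width: 0.0214
```

Run:
```python
from h import *
from rig import get_image
p,R=st(); m=mpos(p);print(m)
for n in("side","top"):
    d=get_image(n); np.savez(f"{n}11.npz",**d)
    c=d["pixels"][110:230,240:384,::-1] if n=="side" else d["pixels"][130:275,225:425,::-1]
    cv2.imwrite(f"pics/{n}11.png",np.clip(cv2.resize(c,(720,600),interpolation=cv2.INTER_CUBIC)*1.4,0,255).astype('uint8'))
d=ld("side11.npz")
# lid board's right outer edge predicted for phi: points in lid plane
for ph in(1.17,1.27,1.37):
    c,s_=np.cos(ph),np.sin(ph)
    def L(fx,fz): # forward, up from hinge when shut
        x,z=-fx,fz; return M(58+x*c+z*s_, -75, 36-x*s_+z*c)
    for f in(0,117): print(ph,f,((proj(d,L(f,36))-[240,110]+.5)*5).round())
```

```text
t 29.65 p [643.1, -39.3, 175.9] rot [-0.01, -5.93, -0.02] F [-2.6, -3.1, 4.2] w 21.4 q [-14.0, 34.0, 64.0, -0.0, 82.0, -110.0]
[ 44.2    1.03 175.9 ]
1.17 0 [592. 426.]
1.17 117 [517. 242.]
1.27 0 [594. 432.]
1.27 117 [538. 238.]
1.37 0 [595. 437.]
1.37 117 [560. 236.]
```

View pics/side11.png

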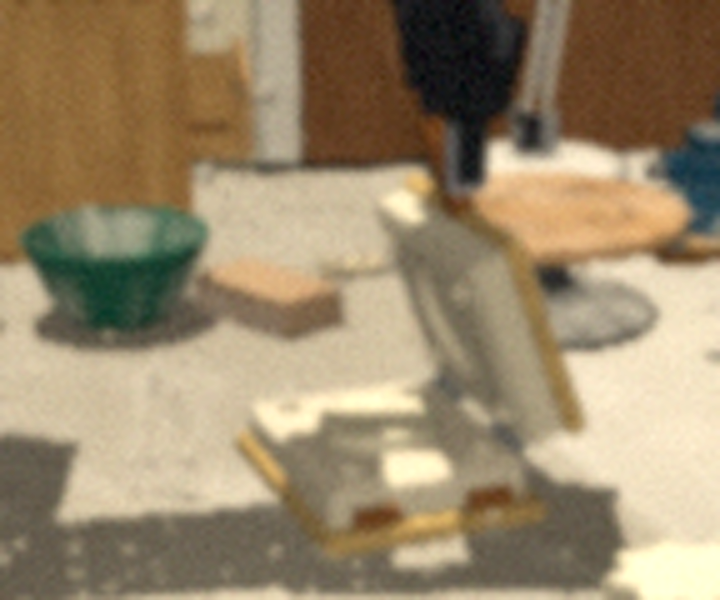

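View pics/top11.png

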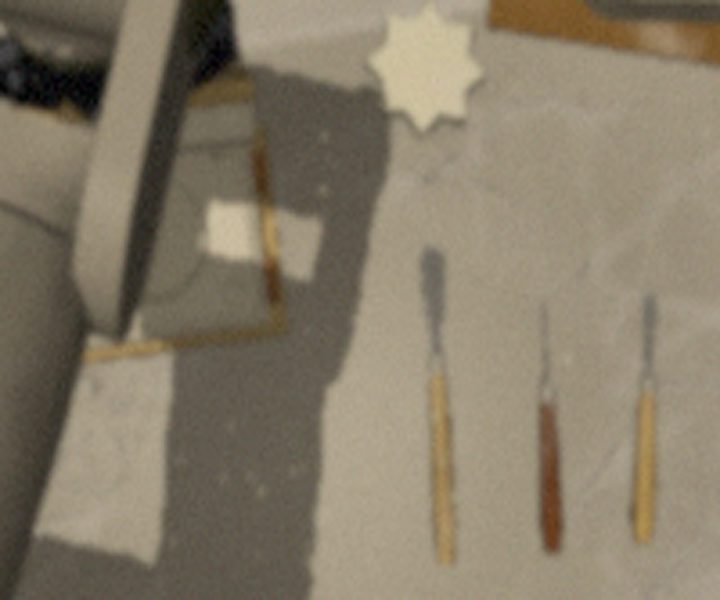

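The board's outer edge in the side view runs (522,248)→(575,428), a slope of 0.294. My prediction is 0.289 at 1.27 rad. The tools and star are undisturbed, so I'll hand in.

Run:
```python
from h import *
from rig import env
st(); print(env.close_job())
```

```text
t 29.75 p [643.1, -39.4, 175.9] rot [-0.01, -5.92, -0.02] F [-3.2, -2.3, 4.5] w 21.5 q [-14.0, 34.0, 64.0, -0.0, 82.0, -110.0]
the job is handed in; nothing more can be done
None
```

The whole job is done, in the order you asked, and I handed it in at 29.75 s with the lid still gripped at its balance point.

- **Freeing the joint:** I first touched the tip gently to the face just below the joint, at about 5 N, to find the depth. Then I put the tip about 4 mm into the groove and drew it from left to right at about 3 cm/s. The pass was about 116 mm long, running 1–2 mm past each marked end, and the force stayed around 1 N or less at every check.
- **Laying the spatula down:** it is back flat in its original place. The last top view shows it, the gouge, the needle and the star casting where they were.
- **Lid:** I took it by the wooden handle and swung it up over about 6 s. In the last side view the lid board's edge matches about 1.27 rad (slope 0.294 seen, 0.289 expected). At hand-in the gripper still held the handle at 21.5 mm opening with a 40 N squeeze, and the force at the wrist was about 6 N.

**Checks that disagreed:** the cameras and the arm's own position differed by 2–3 mm on the spatula tip and about 2 mm sideways on the lid handle. I settled the groove depth by touch. The sideways offset on the handle showed as about 10 N at the wrist when the fingers closed, and I corrected it before lifting.

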